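# Load, clamp and lock a polishing specimen holder

## Robot

A 6-joint arm with a two-finger parallel gripper is mounted at the origin on the work surface. World frame = base frame: x ahead of the robot, y to its left, z up, the work surface at z = 0. Lengths are in m, angles in rad, forces in N, time in s.
With the tool pointing down it reaches from about 0.325 to 1 m from the base axis. Payload 5.1 kg.
Tool frame: the origin (TCP) lies midway between the tips of the shut fingers; the grasp point (between the pads) lies 19 mm behind it; y points along the fingers, z is the direction in which the jaws open and shut, and the axes are right-handed (so a half turn about y gives the same grasp; the last joint's range is limited). The gripper opens to 85 mm and grips with 20 to 120 N. Pads are 22 mm wide; open, the fingers measure 114 mm over their backs; the gripper's body (76 mm by 85 mm) begins 54 mm behind the grasp point. The pads swing forward as they close: fully open they stand 13 mm farther back than shut.
Start: joints at [-1.409, 0.124, 1.65, -0, 1.367, -0.083], TCP at [0.158, -0.631, 0.231] pointing down, gripper open.
Joint ranges: [-2.61, 2.61], [-1.02, 2.33], [0.03, 2.71], [-1.35, 4.49], [0.32, 2.68], [-2.91, 2.91]. Speed limits (rad/s): [2.57, 2.57, 3.14, 3.14, 3.14, 3.14].

## Interface

Orientations are given as [roll, pitch, yaw] about the fixed x, y, z axes, in that order (R = Rz(yaw) Ry(pitch) Rx(roll)).
In Python, from workcell import bot, viewer gives the robot as it stands.
- The arm moves only by the tool send_rows, never from a script. Its argument "series" is a list of rows, each a list of 4 numbers: the shift along the tool's x, y, z in m, then the turn about the tool's y in rad. A call has 1 to 12 rows; each row shifts and turns the commanded pose from where the row before left it, along the tool's axes as they then stand; what a row does not reach is not made up. A row lasts 1/12 s, in which the tool goes at most 41.7 mm and 7.16 degrees, less where a joint would pass 70% of its speed; a pose out of reach is approached as far as the arm can. A call is refused whole if a number of a shift passes 0.0417 or a number of a turn 0.125, either way. A call with a gripper value outside its range is refused whole. "fingers" is the gripper command: -1 is fully open, 1 is shut, values between are in proportion, set as the call begins (left out, the last holds). The fingers move at their own pace and stop on an object; "squeeze" is the grip in N (left out, the last holds). Time passes only in rows, so rows that do not move let the fingers close. It gives the time, the measured TCP pose, the force and the opening at its end, in the units of the state.
- bot.observe(): the state, without advancing time (a new reading comes with each control period).
- viewer.read_camera(name): name is "scene" or "top" or "wrist"; returns the picture (400x640x3 uint8, blue, green, red); there is no depth.
- viewer.camera_model(name): a dict with "vfov" (degrees; the focal length in pixels is half the picture's height over the tangent of half this angle, whatever the lens; pixels are square), "cx", "cy" (the principal point, pixels), "eye" and "attitude" of the camera in the world; the wrist camera has in their place "tool_from_camera" (4x4, takes a point from camera to tool coordinates, whose origin is the TCP and whose axes are the tool frame's). Camera axes: x right, y up, looking along -z (the intrinsics and any distortion apply to the point x, -y, -z); pixel columns grow to the right and rows downward; lengths in m; the calibration is good to about 2 mm. A picture is of the moment at which its call begins: read the wrist's pose just before it. camera_model takes no time and is no camera call.
- bot.job_done(): hands the job in, once; it reports no verdict.
The state is a dict: "time_s": time; "qpos": joint angles; "joint_velocities": joint speeds; "tau": joint torques, N m; "eef_pos": TCP position; "tool_rot": TCP orientation; "force": force on the tool from outside, world axes, zero at the start; "torque": the same for the moment, N m; "opening": finger opening in m.
Only numpy, scipy, OpenCV 4.12 (cv2) and the standard library are available. Lean on these libraries where they do the work, as an engineer would, in place of code of your own. Each camera call takes 0.05 s, during which the arm holds its last target.

## Task

Load the specimen mounts lying on the bench into the clamping block, one at a time from the largest to the smallest, each fully down in the pocket of its own size; if a size is missing, leave its pocket empty. Then turn the torque wrench clockwise until it clicks, stop at once so that the spindle is not overtightened, and let the wrench go. Last, press the steel keeper rod down over the mounts into the two spring clips, centred between its ends, until it has snapped home at both ends; do not disturb the bottle, the beaker or the box.

Things in the scene. Friction and masses are not known exactly. Their poses are not given: they have to be found in the camera images.
- m40 (a point): specimen mount: a black resin puck 40 mm in diameter and 24 mm tall with a small steel square in its top face, standing upright on the bench; may be absent. The point is its centre (12 mm above its underside), z up along its axis. Belongs in pocket 1.
- m35 (a point): specimen mount: a black resin puck 35 mm in diameter and 24 mm tall with a small steel square in its top face, standing upright on the bench; may be absent. The point is its centre (12 mm above its underside), z up along its axis. Belongs in pocket 2.
- m30 (a point): specimen mount: a black resin puck 30 mm in diameter and 24 mm tall with a small steel square in its top face, standing upright on the bench; may be absent. The point is its centre (12 mm above its underside), z up along its axis. Belongs in pocket 3.
- m25 (a point): specimen mount: a black resin puck 25 mm in diameter and 24 mm tall with a small steel square in its top face, standing upright on the bench; may be absent. The point is its centre (12 mm above its underside), z up along its axis. Belongs in pocket 4.
- pocket1 (a point): centre of the mouth of pocket 1 (45 mm wide, 10 mm deep, for the 40 mm mount) in the flat top of the aluminium clamping block (70 mm across, 270 mm along the row), 24 mm above the bench, 88.5 mm along the row from its middle; 1 punched dot beside it. A seated mount's centre is 2 mm above this point and its top stands 14 mm above the block. x points across the row of pockets, away from the robot; y along the row towards the wrench.
- pocket2 (a point): centre of the mouth of pocket 2 (40 mm wide, 10 mm deep, for the 35 mm mount) in the flat top of the aluminium clamping block (70 mm across, 270 mm along the row), 24 mm above the bench, 41 mm along the row from its middle; 2 punched dots beside it. A seated mount's centre is 2 mm above this point and its top stands 14 mm above the block. x points across the row of pockets, away from the robot; y along the row towards the wrench.
- pocket3 (a point): centre of the mouth of pocket 3 (35 mm wide, 10 mm deep, for the 30 mm mount) in the flat top of the aluminium clamping block (70 mm across, 270 mm along the row), 24 mm above the bench, -38.5 mm along the row from its middle; 3 punched dots beside it. A seated mount's centre is 2 mm above this point and its top stands 14 mm above the block. x points across the row of pockets, away from the robot; y along the row towards the wrench.
- pocket4 (a point): centre of the mouth of pocket 4 (30 mm wide, 10 mm deep, for the 25 mm mount) in the flat top of the aluminium clamping block (70 mm across, 270 mm along the row), 24 mm above the bench, -76 mm along the row from its middle; 4 punched dots beside it. A seated mount's centre is 2 mm above this point and its top stands 14 mm above the block. x points across the row of pockets, away from the robot; y along the row towards the wrench.
- spindle (a joint): angle of the wrench head and clamping spindle, rad; grows as the wrench is turned clockwise seen from above (tightening). Starts between 0 and 0.5. It turns stiffly (0.7 N m, rising by 0.5 N m per rad) and stays where it is left; the wrench clicks when it reads about 1.0, and 1.08 is overtightened.
- click (a joint): angle of the wrench handle against its head, rad, about the same axis and in the same sense: about 0 (-0.02 to 0.01) while the wrench holds; at about 1.2 N m (8.5 N at the grip point) it suddenly breaks over to about 0.09, its stop, with the resistance falling to less than a third. It springs back to 0 when let go. Turning on past the stop overtightens the spindle.
- wrench_axis (a point): point on the vertical axis of the spindle at the height of the wrench handle (60 mm above the bench); the wrench sits permanently on its white pedestal at the end of the block beside pocket 1, 167.5 mm along the row from the block's middle. The handle starts out towards the robot and to its left, and tightening sweeps it away from the robot.
- wrench_grip (a point): middle of the black handle grip of the click wrench, 140 mm from the axis and 60 mm above the bench; the grip is 22 mm square and 100 mm long, lying level with its x axis pointing outwards from the spindle. The space beneath it is free.
- rod_mid (a point): middle of the keeper rod, a straight round steel rod 12 mm in diameter and 270 mm long, 0.16 kg, with a darker band 40 mm long at mid-length; x along the rod (either way round). It starts lying level on two cradles (160 mm apart) of a grey rest, its centre line 40 mm above the bench; the middle 130 mm are free to grip, down to 10 mm above the bench.
- rod_seat (a point): where the middle of the rod lies when it is home in both clips: over the middle of the block, 50 mm above the bench, 26 mm above the block's top and 6 mm clear of the mounts; its y axis is the rod's direction, z up. Beneath it lies a 44 mm stretch of the block without pockets, where fingers may reach down to the block's top.
- clip_l (a point): centre of the spring clip at the wrench end, 120 mm along the row from rod_seat: two steel spring fingers 14 mm wide whose rounded tips stand 9 mm above this point with a 7 mm mouth between them. A rod pushed down from above spreads them and snaps in, resting with its axis through this point. Both clips together take roughly 10 to 20 N.
- clip_r (a point): the same for the clip at the other end, beside pocket 4.
- rest: grey rest for the rod, fixed, 220 x 50 x 42 mm, x along the cradled rod; origin under its centre.
- bottle: bystander: white bottle, 60 mm wide, 150 mm tall, origin at its foot.
- beaker: bystander: glass beaker, 70 mm wide, 80 mm tall, origin at its foot.
- slidebox: bystander: grey open box 80 x 100 x 30 mm, origin at its foot.
- rod: the same rod as rod_mid; origin on its underside at mid-length.

How it is judged:
On the way, in this order (a step that is already met when the one before it is completed fails the run):
1. the 40 mm mount sits fully down in pocket 1 (horizontal distance between m40 and pocket1 below 0.005 m and z of m40 in the frame of pocket1 below 0.006 m and angle between m40's own z axis and vertical below 0.1 rad), for 0.2 s.
2. the 35 mm mount sits fully down in pocket 2 (horizontal distance between m35 and pocket2 below 0.005 m and z of m35 in the frame of pocket1 below 0.006 m and angle between m35's own z axis and vertical below 0.1 rad), for 0.2 s.
3. the 30 mm mount sits fully down in pocket 3 (horizontal distance between m30 and pocket3 below 0.005 m and z of m30 in the frame of pocket1 below 0.006 m and angle between m30's own z axis and vertical below 0.1 rad), for 0.2 s.
4. the 25 mm mount sits fully down in pocket 4 (horizontal distance between m25 and pocket4 below 0.005 m and z of m25 in the frame of pocket1 below 0.006 m and angle between m25's own z axis and vertical below 0.1 rad), for 0.2 s.
5. the wrench breaks over with the spindle tight (value of joint click above 0.03 rad and value of joint spindle above 0.9 rad).
6. the rod is down in both clips (height (world z) of rod_mid between 0.045 and 0.053 m and horizontal distance between rod_mid and rod_seat below 0.014 m and angle between the x axis of rod_mid and the y axis of rod_seat, either way round below 0.05 rad and x of rod_mid in the frame of rod_seat between -0.004 and 0.004 m and angle between rod_mid's own x axis and vertical between 1.54 and 1.6 rad), for 0.2 s.
At the end, for the whole second after the job is handed in: each mount present upright in its own pocket (within 5 mm of centre, down to 4 mm); spindle between 0.9 and 1.08 rad, wrench let go (handle under 0.03 rad); rod at rest, level in both clips (height within 3 mm, centred along its length within 14 mm) (all of step 1 and all of step 2 and all of step 3 and all of step 4 and all of step 6 and value of joint spindle between 0.9 and 1.08 rad and value of joint click below 0.03 rad and linear speed of rod below 0.02 m/s); the robot touches nothing.
It fails at once if the spindle is overtightened (value of joint spindle above 1.08 rad).
It fails at once if the spindle is tightened (past 0.85 rad) while a mount still lies over 75 mm from its pocket (value of joint spindle above 0.85 rad and (horizontal distance between m40 and pocket1 above 0.075 m or horizontal distance between m35 and pocket2 above 0.075 m or horizontal distance between m30 and pocket3 above 0.075 m or horizontal distance between m25 and pocket4 above 0.075 m)).
It fails at once if the bottle is disturbed (distance of bottle from where it was at the start of the episode above 0.03 m or angle between bottle's own z axis and vertical above 0.5 rad).
It fails at once if the beaker is disturbed (distance of beaker from where it was at the start of the episode above 0.03 m or angle between beaker's own z axis and vertical above 0.5 rad).
It fails at once if the slidebox is disturbed (distance of slidebox from where it was at the start of the episode above 0.03 m or angle between slidebox's own z axis and vertical above 0.5 rad).
Of mount40, mount35, mount30, mount25 only 3 to 4 are there at a start; the rules pass over those that are not, and their reading is None.
At some moment in a run one of mount40, mount35, mount30, mount25 may be knocked a few centimetres aside while the robot is not near it.
It also fails if it takes over 210 s, if anything falls off the work surface, if the arm or the gripper's body presses on something with over 40 N, if the wrist force passes 120 N, or if a joint passes its speed limit or range.

## Working session

There is one attempt and no reset: what is moved stays moved. The work goes in short steps, Python scripts to look and compute and a tool call to move; the robot and the scene stay as the last step left them, time stands still between calls to the robot, and variables do not carry over. Pictures are saved under pics/ and viewed, and the job is handed in when it is done.

Besides the shell and the picture viewer there is one more tool, called after ">>>" as name(argument=value, ...), one argument or row to a line, values as JSON. send_rows: Moves the arm, as the interface text tells. Its arguments: {"type":"object","properties":{"series":{"type":"array","items":{"type":"array","items":{"type":"number"}}},"fingers":{"type":"number"},"squeeze":{"type":"number"}},"required":["series"]}

```bash
ls; mkdir -p pics
cat > s.py <<'E'
from workcell import bot, viewer
import cv2, numpy as np
E
python3 - <<'E'
from s import *
s=bot.observe();print(s)
for n in ["scene","top","wrist"]:
    im=viewer.read_camera(n);cv2.imwrite(f"pics/{n}0.png",im);print(n,viewer.camera_model(n))
E
```

```text
pics
{'time_s': 0.0, 'qpos': array([-1.40855553e+00,  1.24489963e-01,  1.65166750e+00, -1.74200837e-05,
        1.36749044e+00, -8.26012468e-02]), 'joint_velocities': array([ 0.00048945,  0.00148152, -0.00034336, -0.00064565,  0.00097427,
        0.00051507]), 'tau': array([ 1.67594102e-03, -4.23609281e+01, -3.65450513e+01,  2.08787560e-05,
        6.88489614e-03, -1.95621550e-05]), 'eef_pos': array([ 0.15743022, -0.63002249,  0.23006665]), 'tool_rot': array([-1.57284598e+00,  1.52577704e-04, -2.89674723e+00]), 'force': array([-0.01726477,  0.97742198,  0.62509003]), 'torque': array([-0.09245527, -0.04080795,  0.01261572]), 'opening': 0.08502658961711283}
scene {'vfov': 49.02728055001088, 'cx': 312.10009891151776, 'cy': 199.81458667276002, 'eye': array([ 1.06601456, -0.67429639,  0.74767121]), 'attitude': array([0.83493359, 0.01935224, 0.63066048])}
top {'vfov': 52.133781696615365, 'cx': 325.29699506577526, 'cy': 201.82163790979968, 'eye': array([ 0.4457406 , -0.08379235,  0.91372507]), 'attitude': array([ 0.17748852,  0.02726729, -1.59365363])}
wrist {'vfov': 64.07235939503732, 'cx': 321.7515367296097, 'cy': 202.80567091744123, 'tool_from_camera': array([[-4.77262300e-04, -9.65593567e-01, -2.60055448e-01,
        -6.54659400e-02],
       [ 4.21680605e-04,  2.60055260e-01, -9.65593643e-01,
        -1.41831547e-01],
       [ 9.99999797e-01, -5.70501781e-04,  2.83057508e-04,
         6.69491395e-04],
       [ 0.00000000e+00,  0.00000000e+00,  0.00000000e+00,
         1.00000000e+00]])}
```

View pics/scene0.png

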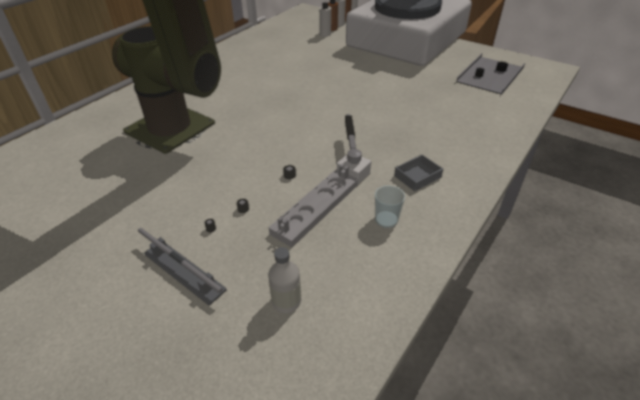

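View pics/top0.png

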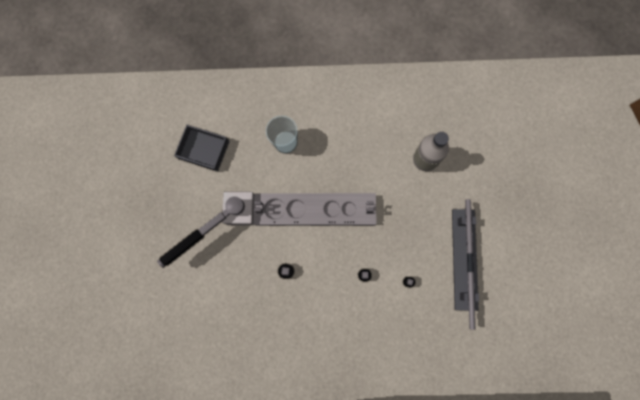

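View pics/wrist0.png

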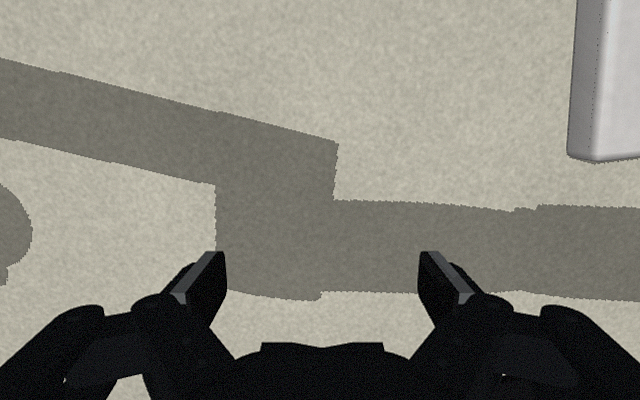

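```bash
cat > s.py <<'E'
from workcell import bot, viewer
import cv2, numpy as np
from scipy.spatial.transform import Rotation as Ro
def cam(name,st=None):
    m=viewer.camera_model(name); f=200/np.tan(np.radians(m["vfov"]/2))
    K=np.array([[f,0,m["cx"]],[0,f,m["cy"]],[0,0,1]])
    T=np.eye(4)
    if "eye" in m:
        T[:3,:3]=Ro.from_euler("xyz",m["attitude"]).as_matrix();T[:3,3]=m["eye"]
    else:
        st=st or bot.observe()
        W=np.eye(4);W[:3,:3]=Ro.from_euler("xyz",st["tool_rot"]).as_matrix();W[:3,3]=st["eef_pos"]
        T=W@np.array(m["tool_from_camera"])
    return K,T
def ray(c,uv):
    K,T=c;uv=np.atleast_2d(np.array(uv,float))
    d=np.c_[(uv[:,0]-K[0,2])/K[0,0],-(uv[:,1]-K[1,2])/K[1,1],-np.ones(len(uv))]
    return T[:3,3],d@T[:3,:3].T
def onz(c,uv,z):
    o,d=ray(c,uv);return o+d*((z-o[2])/d[:,2])[:,None]
def proj(c,P):
    K,T=c;p=(np.atleast_2d(P)-T[:3,3])@T[:3,:3]
    return np.c_[K[0,2]+K[0,0]*p[:,0]/-p[:,2],K[1,2]-K[1,1]*p[:,1]/-p[:,2]]
def snap(name,fn):
    st=bot.observe();im=viewer.read_camera(name);cv2.imwrite(f"pics/{fn}.png",im);return im,cam(name,st)
def go(target,yaw=None):
    """shifts in tool axes from measured pose"""
    s=bot.observe();R=Ro.from_euler("xyz",s["tool_rot"]).as_matrix()
    return R.T@(np.array(target)-s["eef_pos"]),R
E
python3 - <<'E'
from s import *
c=cam("top");im=cv2.imread("pics/top0.png")
for n,uv,z in [("pA",(286,271),.024),("pB",(365,275),.024),("pC",(409,282),.024),("bottle",(432,152),.1),("beaker",(286,135),.05),("box",(203,148),.02),("restfar",(471,204),.04),("restnear",(472,327),.04),("axis",(235,205),.06),("wr_end",(162,263),.06),("blockR",(377,209),.024),("blockL",(254,208),.024)]:
    print(n,onz(c,uv,z)[0].round(3))
g=cv2.cvtColor(im,cv2.COLOR_BGR2GRAY)
m=((g<60)).astype(np.uint8)
cs,_=cv2.findContours(m,cv2.RETR_EXTERNAL,cv2.CHAIN_APPROX_NONE)
for k in cs:
    if cv2.contourArea(k)>30: print(cv2.minAreaRect(k),cv2.contourArea(k))
cv2.imwrite("pics/topz.png",cv2.resize(im[180:340,140:500],None,fx=2.2,fy=2.2,interpolation=cv2.INTER_CUBIC))
E
```

```text
pA [0.457 0.025 0.024]
pB [ 0.445 -0.144  0.024]
pC [ 0.428 -0.237  0.024]
bottle [ 0.69  -0.286  0.1  ]
beaker [0.754 0.02  0.05 ]
box [0.74  0.215 0.02 ]
restfar [ 0.59  -0.377  0.04 ]
restnear [ 0.335 -0.357  0.04 ]
axis [0.598 0.129 0.06 ]
wr_end [0.479 0.28  0.06 ]
blockR [ 0.587 -0.176  0.024]
blockL [0.596 0.095 0.024]
((409.0, 281.5), (9.0, 12.0), 90.0) 85.0
((364.5, 274.5), (11.0, 13.0), 90.0) 112.5
((286.0, 270.5), (13.0, 16.0), 90.0) 166.0
((181.1219482421875, 247.60025024414062), (10.34028434753418, 49.98945236206055), 51.95296096801758) 458.5
((471.28155517578125, 258.6006774902344), (69.10076904296875, 9.400961875915527), 87.87889862060547) 249.5
((202.63404846191406, 146.94102478027344), (45.56467819213867, 33.603946685791016), 21.250505447387695) 521.5
((635.0, 111.0), (20.0, 8.0), 90.0) 78.0
```

View pics/topz.png

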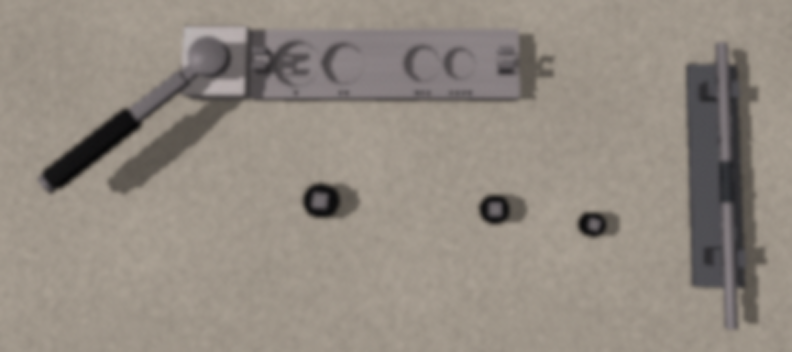

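>>> send_rows(
  series=[
    [0,0,0,-0.1175],
    [0,0,0,-0.1175],
    [0,0,0,-0.1175],
    [0,0,0,-0.1175],
    [0,0,0,-0.1175],
    [0,0,0,-0.1175],
    [0,0,0,-0.1175],
    [0,0,0,-0.1175],
    [0,0,0,-0.1175],
    [0,0,0,-0.1175],
    [0,0,0,-0.1175],
    [0,0,0,0],
  ],
  fingers=-1,
)

```text
time_s: 1.15
eef_pos: [0.1575, -0.6304, 0.2308]
tool_rot: [-1.571, 0.001, -1.602]
force: [0.4, -0.1, 0.2]
opening: 0.0852
```

Run:
```python
from s import *
s=bot.observe();print(s["eef_pos"],s["tool_rot"],s["qpos"].round(3));print(go([.457,.025,.2]))
```

```text
[ 0.15745409 -0.63036615  0.230801  ] [-1.57094602e+00  8.49818503e-04 -1.60245347e+00] [-1.409  0.124  1.651  0.     1.368 -1.377]
(array([-0.66449255,  0.03132399,  0.27865696]), array([[-3.16518451e-02, -1.22717105e-04,  9.99498947e-01],
       [-9.99498594e-01,  8.54130574e-04, -3.16517290e-02],
       [-8.49818401e-04, -9.99999628e-01, -1.49690383e-04]]))
```

>>> send_rows(
  series=[
    [-0.03,0,0.025,0],
    [-0.03,0,0.025,0],
    [-0.03,0,0.025,0],
    [-0.03,0,0.025,0],
    [-0.03,0,0.025,0],
    [-0.03,0,0.025,0],
    [-0.03,0,0.025,0],
    [-0.03,0,0.025,0],
    [-0.03,0,0.025,0],
    [-0.03,0,0.025,0],
    [-0.03,0,0.025,0],
    [-0.03,0,0.0,0],
  ],
)

```text
time_s: 2.15
eef_pos: [0.4471, -0.2782, 0.2313]
tool_rot: [-1.569, 0.0, -1.606]
force: [0.3, 0.3, -0.2]
opening: 0.0852
```

>>> send_rows(
  series=[
    [-0.03,0,0,0],
    [-0.03,0,0,0],
    [-0.03,0,0,0],
    [-0.03,0,0,0],
    [0,0,0,0],
    [0,0,0,0],
  ],
)

```text
time_s: 2.65
eef_pos: [0.4484, -0.1591, 0.2313]
tool_rot: [-1.571, -0.0, -1.604]
force: [-1.0, -1.4, 0.0]
opening: 0.0855
```

Run:
```python
from s import *
im,c=snap("wrist","w1");s=bot.observe();print(s["time_s"],s["eef_pos"],s["tool_rot"],s["force"])
```

```text
2.7 [ 0.44846185 -0.16000088  0.23136627] [-1.57059506e+00 -5.89492429e-04 -1.60497456e+00] [0.21864996 0.16969866 0.46159406]
```

View pics/w1.png

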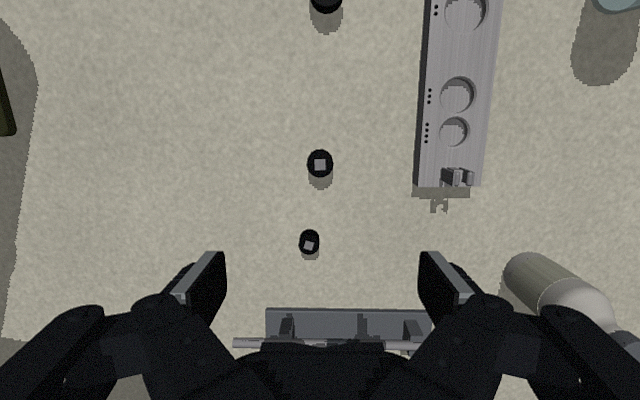

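```bash
cat > an.py <<'E'
from s import *
def pucks(im,c,roi=None,thr=30):
    g=cv2.cvtColor(im,cv2.COLOR_BGR2GRAY);m=(g<thr).astype(np.uint8)
    m=cv2.morphologyEx(m,cv2.MORPH_CLOSE,np.ones((5,5)))
    out=[]
    for k in cv2.findContours(m,cv2.RETR_EXTERNAL,cv2.CHAIN_APPROX_NONE)[0]:
        if 200<cv2.contourArea(k)<15000:
            k=k[:,0,:];x0,y0,w,h=cv2.boundingRect(k)
            if y0+h>395 : continue
            l=k[k[:,0]==k[:,0].min()].mean(0);r=k[k[:,0]==k[:,0].max()].mean(0)+[1,0]
            t=k[k[:,1]==k[:,1].min()].mean(0)
            yt=t[1];P=onz(c,[l,r],.020)
            out.append(((x0,y0,w,h),P.round(4).tolist(),np.linalg.norm(P[0]-P[1]).round(4)))
    return out
E
python3 - <<'E'
from an import *
im=cv2.imread("pics/w1.png");c=cam("wrist")
for o in pucks(im,c):print(o)
cv2.imwrite("pics/w1z.png",cv2.resize(im[0:220,400:520],None,fx=2.7,fy=2.7,interpolation=cv2.INTER_CUBIC))
# block left/right edges
for uv in [(416,187),(480,187),(432,0),(499,0)]: print(onz(c,uv,.024).round(4))
for uv in [(454,131),(457,95),(466,11)]: print('pk',onz(c,uv,.024).round(4))
print('steel', [onz(c,uv,.024).round(4)[0] for uv in [(320,164),(309,244)]])
E
```

```text
((299, 230, 20, 24), [[0.4188, -0.2411, 0.02], [0.4427, -0.2368, 0.02]], np.float64(0.0243))
((307, 150, 26, 27), [[0.4326, -0.1456, 0.02], [0.4614, -0.1466, 0.02]], np.float64(0.0288))
((0, 70, 16, 66), [[0.116, -0.0557, 0.02], [0.1215, -0.0957, 0.02]], np.float64(0.0403))
((311, 0, 31, 14), [[0.4439, 0.0149, 0.02], [0.4742, 0.0135, 0.02]], np.float64(0.0303))
[[ 0.5533 -0.1743  0.024 ]]
[[ 0.6248 -0.1768  0.024 ]]
[[0.5608 0.0102 0.024 ]]
[[0.6255 0.008  0.024 ]]
pk [[ 0.5912 -0.1145  0.024 ]]
pk [[ 0.5916 -0.078   0.024 ]]
pk [[ 5.945e-01 -4.000e-04  2.400e-02]]
steel [array([ 0.4471, -0.145 ,  0.024 ]), array([ 0.4309, -0.2385,  0.024 ])]
```

View pics/w1z.png

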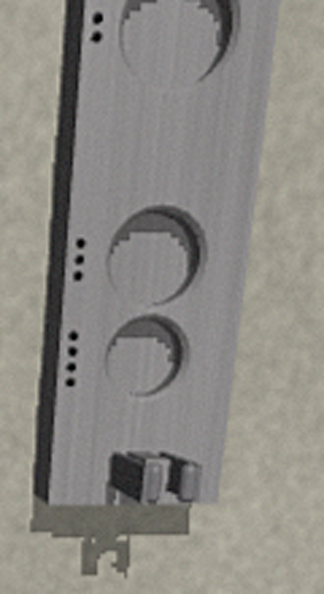

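>>> send_rows(
  series=[
    [-0.03,0,0.002,0],
    [-0.035,0,0.002,0],
    [-0.035,0,0.001,0],
    [-0.035,0,0,0],
    [-0.03,0,0,0],
    [0,0,0,0],
    [0,0,0,0],
  ],
)

```text
time_s: 3.28
eef_pos: [0.4593, 0.0046, 0.2313]
tool_rot: [-1.571, -0.001, -1.604]
force: [-1.4, 0.4, -0.0]
opening: 0.0852
```

Run:
```python
from an import *
im,c=snap("wrist","w2");s=bot.observe();print(s["time_s"],s["eef_pos"],s["tool_rot"],s["force"])
for o in pucks(im,c):print(o)
```

```text
3.3333 [0.45924386 0.00384683 0.23127035] [-1.57095682e+00 -7.14535501e-04 -1.60535941e+00] [ 0.50618047 -0.58486357  0.50704954]
((305, 278, 23, 29), [[0.4337, -0.1419, 0.02], [0.4622, -0.1407, 0.02]], np.float64(0.0286))
((306, 141, 31, 32), [[0.4425, 0.024, 0.02], [0.4768, 0.0256, 0.02]], np.float64(0.0343))
((0, 106, 45, 162), [[0.1167, 0.0752, 0.02], [0.1229, -0.0877, 0.02]], np.float64(0.1631))
((561, 0, 72, 19), [[0.6986, 0.172, 0.02], [0.7707, 0.1618, 0.02]], np.float64(0.0728))
```

View pics/w2.png

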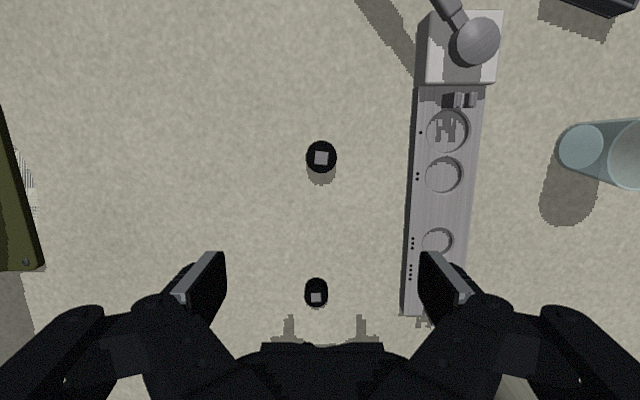

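Run:
```python
from an import *
im=cv2.imread("pics/w2.png");c=cam("wrist")
for n,uv in dict(p2=(444,174),p1=(446.5,131),p3=(438,241),sq=(321,157.5)).items(): print(n,onz(c,uv,.024).round(4))
z=cv2.resize(im[85:265,395:495],None,fx=3.3,fy=3.3,interpolation=cv2.INTER_CUBIC);cv2.imwrite("pics/w2z.png",z)
c=cam("top"); print('rodband',onz(c,(471.3,260),.04), 'p2top', onz(c,[(296.5,209)],.024))
```

```text
p2 [[0.5943 0.0031 0.024 ]]
p1 [[0.5939 0.0495 0.024 ]]
p3 [[ 0.5924 -0.0761  0.024 ]]
sq [[0.4591 0.0259 0.024 ]]
rodband [[ 0.47057412 -0.36698164  0.04      ]] p2top [[0.59156739 0.0008018  0.024     ]]
```

View pics/w2z.png

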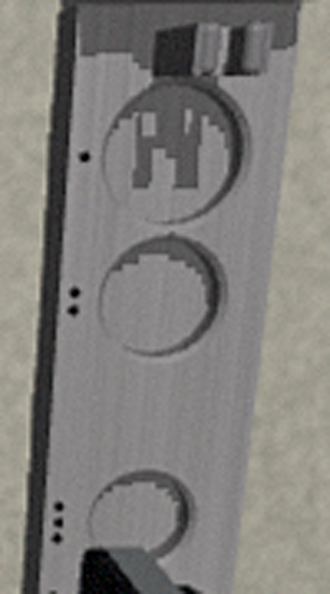

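>>> send_rows(
  series=[
    [-0.022,0.03,0.0005,0],
    [0,0.03,0,0],
    [0,0.03,0,0],
    [0,0.03,0,0],
    [0,0.03,0,0],
    [0,0.02,0,0],
    [0,0,0,0],
    [0,0,0,0],
  ],
  squeeze=40,
)

```text
time_s: 4.0
eef_pos: [0.4595, 0.0252, 0.0604]
tool_rot: [-1.574, -0.0, -1.607]
force: [-0.1, -0.0, 1.0]
opening: 0.0853
```

Run:
```python
from an import *
im,c=snap("wrist","w3");s=bot.observe();print(s["time_s"],s["eef_pos"],s["tool_rot"],s["force"])
print([onz(c,u,.024).round(4) for u in [(322,226)]], proj(c,s["eef_pos"]),proj(c,[s["eef_pos"]+[0,0,.0]]))
```

```text
4.05 [0.46095484 0.02532345 0.06208675] [-1.57017306e+00 -2.35662203e-04 -1.60673003e+00] [-0.07310782 -0.23307102  0.01660104]
[array([[0.4596, 0.0281, 0.024 ]])] [[324.85947104 257.78751696]] [[324.85947104 257.78751696]]
```

View pics/w3.png

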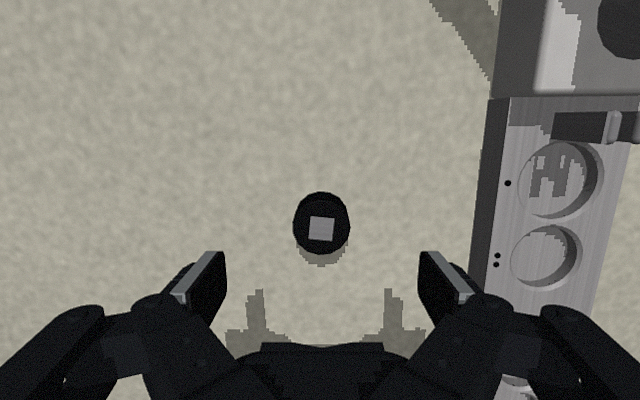

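>>> send_rows(
  series=[
    [-0.0015,0.015,-0.001,0],
    [0,0.015,0,0],
    [0,0.015,0,0],
    [0,0.008,0,0],
    [0,0,0,0],
    [0,0,0,0],
  ],
)

```text
time_s: 4.55
eef_pos: [0.4603, 0.0278, 0.0095]
tool_rot: [-1.569, -0.0, -1.605]
force: [-0.1, -0.3, 0.0]
opening: 0.0855
```

>>> send_rows(
  series=[
    [0,0,0,0],
    [0,0,0,0],
    [0,0,0,0],
    [0,0,0,0],
    [0,0,0,0],
    [0,0,0,0],
    [0,0,0,0],
    [0,0,0,0],
  ],
  fingers=1,
  squeeze=40,
)

```text
time_s: 5.22
eef_pos: [0.4601, 0.0281, 0.0092]
tool_rot: [-1.569, -0.0, -1.604]
force: [-1.1, 0.0, 5.9]
opening: 0.0336
```

Run:
```python
from an import *
im,c=snap("wrist","w4");s=bot.observe();print(s["time_s"],s["eef_pos"],s["opening"],s["force"])
```

```text
5.2667 [0.46004971 0.02813945 0.00917053] 0.03322468251672041 [-0.84121446  0.09036889  5.72237886]
```

View pics/w4.png

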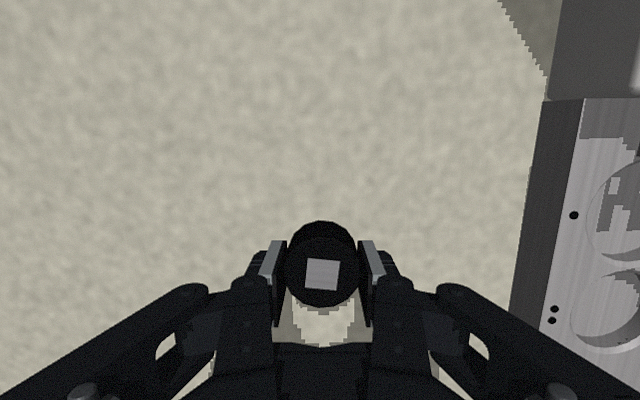

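Run:
```python
from an import *
c=cam("wrist");print(onz(c,(322,273),.024))
```

```text
[[0.46004375 0.027217   0.024     ]]
```

>>> send_rows(
  series=[
    [0,-0.015,0,0],
    [0,-0.02,0,0],
    [0,-0.025,0,0],
    [0,-0.03,0,0],
    [0,0,0,0],
  ],
)

```text
time_s: 5.68
eef_pos: [0.4629, 0.028, 0.104]
tool_rot: [-1.561, -0.0, -1.604]
force: [1.6, -0.1, 0.2]
opening: 0.0333
```

>>> send_rows(
  series=[
    [0.01,0,0.025,0],
    [0.009,0,0.025,0],
    [0,0,0.03,0],
    [0,0,0.03,0],
    [0,0,0.0245,0],
    [0,0,0,0],
    [0,0.015,0,0],
    [0,0.015,0,0],
    [0,0,0,0],
    [0,0,0,0],
  ],
)

```text
time_s: 6.52
eef_pos: [0.5912, 0.0048, 0.0665]
tool_rot: [-1.575, 0.0, -1.604]
force: [0.2, -0.1, 0.0]
opening: 0.0334
```

Run:
```python
from an import *
im,c=snap("wrist","w5");s=bot.observe();print(s["time_s"],s["eef_pos"],s["tool_rot"],s["force"])
```

```text
6.5667 [0.59220133 0.00474939 0.06784897] [-1.57225597e+00  6.13120524e-05 -1.60423101e+00] [ 0.55497144 -0.08514629 -0.41442043]
```

View pics/w5.png

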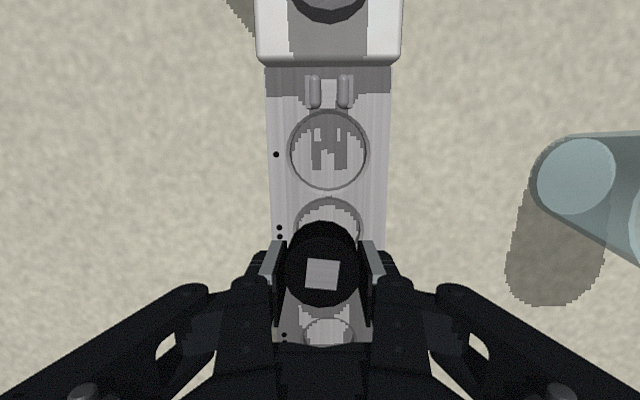

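Run:
```python
from an import *
im=cv2.imread("pics/w5.png")
s=bot.observe();c=cam("wrist",s)
def f(*u): return onz(c,u,.024).round(4)
print('p1',f((328.5,150)),'top/bot',f((328.5,110),(328.5,190)),'lr',f((289,152),(368,152)))
print('p2 top',f((328,197)))
print('block lr at r210',f((268.5,210),(388.5,210)), 'r100',f((265.5,100),(391.5,100)))
print('puck sq at z', onz(c,[(322,273)],s["eef_pos"][2]+.015), s["eef_pos"])
cv2.imwrite("pics/w5z.png",cv2.resize(im[60:260,250:410],None,fx=2.9,fy=2.9,interpolation=cv2.INTER_CUBIC))
```

```text
p1 [[0.5975 0.0512 0.024 ]] top/bot [[0.5981 0.0733 0.024 ]
 [0.5969 0.0276 0.024 ]] lr [[0.5747 0.0508 0.024 ]
 [0.6203 0.0493 0.024 ]]
p2 top [[0.5964 0.0233 0.024 ]]
block lr at r210 [[0.5602 0.0164 0.024 ]
 [0.6328 0.014  0.024 ]] r100 [[0.5634 0.0798 0.024 ]
 [0.6331 0.0775 0.024 ]]
puck sq at z [[0.59224336 0.00391251 0.08284897]] [0.59220133 0.00474939 0.06784897]
```

View pics/w5z.png

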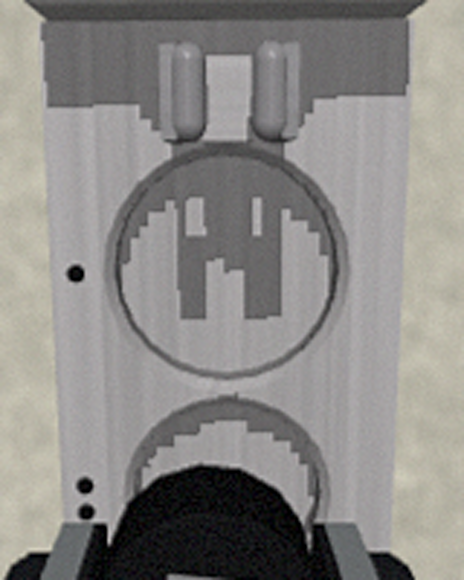

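>>> send_rows(
  series=[
    [0.0005,0.005,0.004,0],
    [0,0.01,0,0],
    [0,0.01,0,0],
    [0,0.01,0,0],
    [0,0,0,0],
    [0,0,0,0],
  ],
)

```text
time_s: 7.07
eef_pos: [0.5959, 0.0041, 0.0318]
tool_rot: [-1.574, 0.0, -1.604]
force: [0.5, -0.3, 0.1]
opening: 0.0332
```

>>> send_rows(
  series=[
    [0,0.003,0,0],
    [0,0.003,0,0],
    [0,0.0015,0,0],
    [0,0,0,0],
    [0,0,0,0],
  ],
)

```text
time_s: 7.48
eef_pos: [0.5971, 0.004, 0.0259]
tool_rot: [-1.57, -0.0, -1.604]
force: [-0.0, -0.0, -0.4]
opening: 0.0334
```

>>> send_rows(
  series=[
    [0,0.0015,0,0],
    [0,0.001,0,0],
    [0,0,0,0],
    [0,0,0,0],
  ],
)

```text
time_s: 7.82
eef_pos: [0.5972, 0.004, 0.0234]
tool_rot: [-1.57, 0.0, -1.604]
force: [-0.5, -0.8, 0.0]
opening: 0.0332
```

>>> send_rows(
  series=[
    [0,0,0,0],
    [0,0,0,0],
    [0,0,0,0],
    [0,0,0,0],
    [0,0,0,0],
    [0,0,0,0],
  ],
  fingers=-0.2,
)

```text
time_s: 8.32
eef_pos: [0.597, 0.004, 0.0233]
tool_rot: [-1.571, -0.0, -1.604]
force: [0.4, -0.3, -0.3]
opening: 0.0515
```

>>> send_rows(
  series=[
    [0,-0.02,0,0],
    [0,-0.03,0,0],
    [0,-0.03,0,0],
    [0,-0.03,0,0],
    [0,0,0,0],
    [0,0,0,0],
  ],
  fingers=-1,
)

```text
time_s: 8.82
eef_pos: [0.5988, 0.0039, 0.1363]
tool_rot: [-1.565, -0.0, -1.604]
force: [0.0, 0.7, -0.6]
opening: 0.0854
```

Run:
```python
from an import *
im,c=snap("wrist","w6");s=bot.observe();print(s["time_s"],s["eef_pos"],s["tool_rot"],s["force"])
```

```text
8.8667 [0.5972711  0.0040107  0.13393344] [-1.56948938e+00 -8.07697693e-05 -1.60427613e+00] [ 0.25799189  0.00234407 -0.53174752]
```

View pics/w6.png

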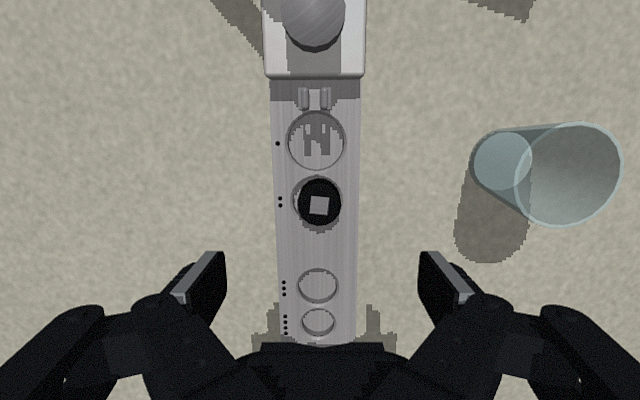

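Run:
```python
from an import *
c=cam("wrist")
print('sq',onz(c,(319.5,205),.038).round(4))
for n,u in dict(p1=(316,139.5),p3=(317.7,285.5),p4=(318,321.5)).items(): print(n,onz(c,u,.024).round(4))
print(go([.447,-.145-.015,.15])[0])
```

```text
sq [[0.5956 0.0034 0.038 ]]
p1 [[0.5945 0.0522 0.024 ]]
p3 [[ 0.5913 -0.0736  0.024 ]]
p4 [[ 0.5902 -0.11    0.024 ]]
[ 0.16895019 -0.01624201 -0.14467577]
```

>>> send_rows(
  series=[
    [0.02,0,-0.025,0],
    [0.025,0,-0.025,0],
    [0.025,0,-0.025,0],
    [0.025,0,-0.025,0],
    [0.025,0,-0.025,0],
    [0.02,0,-0.02,0],
    [0.014,0.02,0,0],
    [0,0.03,0,0],
    [0,0.025,0,0],
    [0,0,0,0],
    [0,0,0,0],
  ],
)

```text
time_s: 9.78
eef_pos: [0.4445, -0.144, 0.0555]
tool_rot: [-1.577, 0.003, -1.605]
force: [-1.0, -0.5, -1.1]
opening: 0.0851
```

Run:
```python
from an import *
im,c=snap("wrist","w7");s=bot.observe();print(s["time_s"],s["eef_pos"],s["tool_rot"],s["force"])
for o in pucks(im,c): print(o)
m=(im.min(2)>75).astype(np.uint8)
```

```text
9.8333 [ 0.44621216 -0.14462503  0.05752767] [-1.57320550e+00  1.00210864e-03 -1.60413129e+00] [-0.13282683  0.27454841  0.62964312]
((302, 201, 50, 56), [[0.4326, -0.144, 0.02], [0.462, -0.1456, 0.02]], np.float64(0.0295))
```

View pics/w7.png

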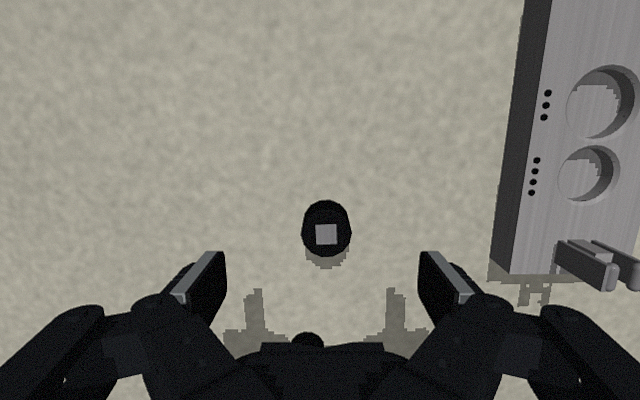

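Run:
```python
from an import *
s=bot.observe();print(onz(cam("wrist",s),(326,233.5),.024),s["eef_pos"])
```

```text
[[ 0.44853843 -0.14535417  0.024     ]] [ 0.44621216 -0.14462503  0.05752767]
```

>>> send_rows(
  series=[
    [0,0.015,0.001,0],
    [0,0.015,0,0],
    [0,0.012,0,0],
    [0,0.006,0,0],
    [0,0,0,0],
    [0,0,0,0],
  ],
)

```text
time_s: 10.33
eef_pos: [0.4488, -0.1452, 0.0114]
tool_rot: [-1.569, -0.001, -1.604]
force: [0.9, -0.0, -0.2]
opening: 0.0852
```

>>> send_rows(
  series=[
    [0,0,0,0],
    [0,0,0,0],
    [0,0,0,0],
    [0,0,0,0],
    [0,0,0,0],
    [0,0,0,0],
    [0,0,0,0],
    [0,0,0,0],
  ],
  fingers=1,
)

```text
time_s: 11.0
eef_pos: [0.4485, -0.1453, 0.011]
tool_rot: [-1.57, -0.0, -1.604]
force: [-0.8, 0.8, 5.1]
opening: 0.0279
```

Run:
```python
from an import *
im,c=snap("wrist","w8");s=bot.observe();print(s["time_s"],s["eef_pos"],s["tool_rot"],s["force"])
g=cv2.cvtColor(im,cv2.COLOR_BGR2GRAY)[220:320,295:350];m=(g>90).astype(np.uint8)
n,l,st,ce=cv2.connectedComponentsWithStats(m)
print([(st[i].tolist(),(ce[i]+[295,220]).round(1)) for i in range(1,n) if st[i,4]>100])
```

```text
11.05 [ 0.44848486 -0.14531984  0.0109805 ] [-1.56980011e+00 -4.06124170e-04 -1.60425880e+00] [-0.68058232  0.24077285  5.63902522]
[([0, 0, 19, 16, 124], array([300.4, 224.3])), ([34, 0, 21, 20, 145], array([343.4, 224.9])), ([13, 34, 28, 26, 673], array([321.5, 266.9])), ([0, 62, 55, 38, 1527], array([322.2, 305.3]))]
```

View pics/w8.png

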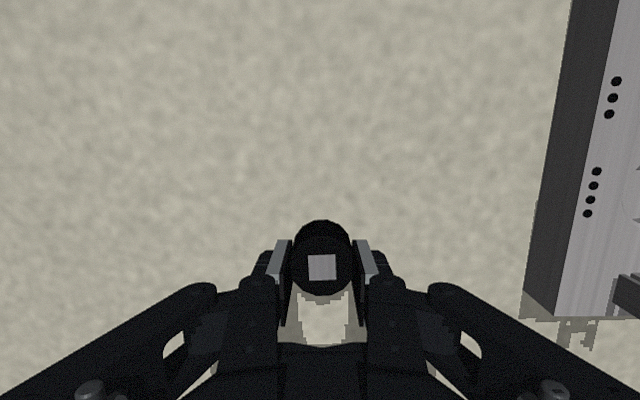

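>>> send_rows(
  series=[
    [0,-0.015,0,0],
    [0,-0.025,0,0],
    [0,-0.03,0,0],
    [0,-0.02,0,0],
    [-0.015,0,0.025,0],
    [-0.015,0,0.03,0],
    [-0.015,0,0.03,0],
    [-0.015,0,0.03,0],
    [-0.014,0,0.0275,0],
    [0,0,0,0],
    [0,0.02,0,0],
    [0,0.015,0,0],
  ],
)

```text
time_s: 12.05
eef_pos: [0.5931, -0.0756, 0.0644]
tool_rot: [-1.571, -0.0, -1.603]
force: [-0.7, 0.7, -0.6]
opening: 0.0281
```

>>> send_rows(
  series=[
    [0,0,0,0],
    [0,0,0,0],
  ],
)

```text
time_s: 12.22
eef_pos: [0.5912, -0.0757, 0.0636]
tool_rot: [-1.575, 0.001, -1.604]
force: [0.1, -1.4, -0.7]
opening: 0.0281
```

Run:
```python
from an import *
im,c=snap("wrist","w9");s=bot.observe();print(s["time_s"],s["eef_pos"],s["tool_rot"],s["force"])
print(onz(c,(321.5,267),s["eef_pos"][2]+.013))
cv2.imwrite("pics/w9z.png",cv2.resize(im[140:340,220:440],None,fx=2.9,fy=2.9,interpolation=cv2.INTER_CUBIC))
```

```text
12.2667 [ 0.59223747 -0.07595823  0.06498016] [-1.57198757e+00  1.96011626e-04 -1.60455193e+00] [0.9657522  0.37082914 0.31014106]
[[ 0.59113717 -0.07393986  0.07798016]]
```

View pics/w9z.png

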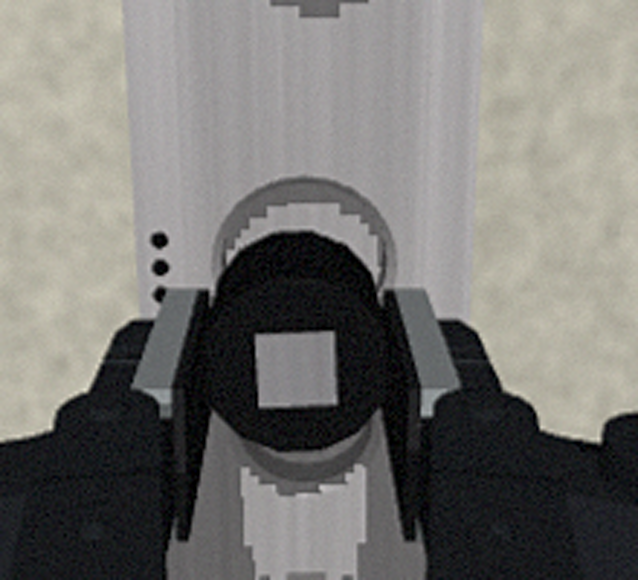

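Run:
```python
from an import *
c=cam("wrist");print(onz(c,[(325,201.4),(293,228),(357.5,226)],.024), bot.observe()["eef_pos"])
```

```text
[[ 0.5946187  -0.05931275  0.024     ]
 [ 0.57475226 -0.07531679  0.024     ]
 [ 0.61376895 -0.07532374  0.024     ]] [ 0.59223747 -0.07595823  0.06498016]
```

>>> send_rows(
  series=[
    [0.0015,0.01,0.002,0],
    [0,0.01,0,0],
    [0,0.01,0,0],
    [0,0.005,0,0],
    [0,0.002,0,0],
    [0,0,0,0],
    [0,0,0,0],
  ],
)

```text
time_s: 12.85
eef_pos: [0.5948, -0.0774, 0.0282]
tool_rot: [-1.571, 0.0, -1.604]
force: [0.5, 0.1, -0.6]
opening: 0.0278
```

>>> send_rows(
  series=[
    [0,0.0015,0,0],
    [0,0.0015,0,0],
    [0,0,0,0],
    [0,0,0,0],
  ],
)

```text
time_s: 13.18
eef_pos: [0.5949, -0.0774, 0.0255]
tool_rot: [-1.57, 0.0, -1.604]
force: [0.5, 0.9, -1.0]
opening: 0.0282
```

>>> send_rows(
  series=[
    [0,0,0,0],
    [0,0,0,0],
    [0,0,0,0],
    [0,0,0,0],
    [0,0,0,0],
    [0,0,0,0],
  ],
  fingers=-0.2,
)

```text
time_s: 13.68
eef_pos: [0.5948, -0.0774, 0.0254]
tool_rot: [-1.571, 0.0, -1.604]
force: [0.9, 0.1, -0.6]
opening: 0.0512
```

>>> send_rows(
  series=[
    [0,-0.02,0,0],
    [0,-0.03,0,0],
    [0,-0.03,0,0],
    [0,-0.03,0,0],
    [0,0,0,0],
    [0,0,0,0],
  ],
  fingers=-1,
)

```text
time_s: 14.18
eef_pos: [0.5965, -0.0778, 0.1384]
tool_rot: [-1.565, -0.001, -1.604]
force: [0.1, -0.2, -0.4]
opening: 0.0851
```

Run:
```python
from an import *
im,c=snap("wrist","w10");s=bot.observe();print(s["time_s"],s["eef_pos"],s["tool_rot"],s["force"])
```

```text
14.2333 [ 0.59505302 -0.0775122   0.1359425 ] [-1.56944977e+00 -2.41502526e-04 -1.60428604e+00] [-0.19936715  0.09168534 -0.55524515]
```

View pics/w10.png

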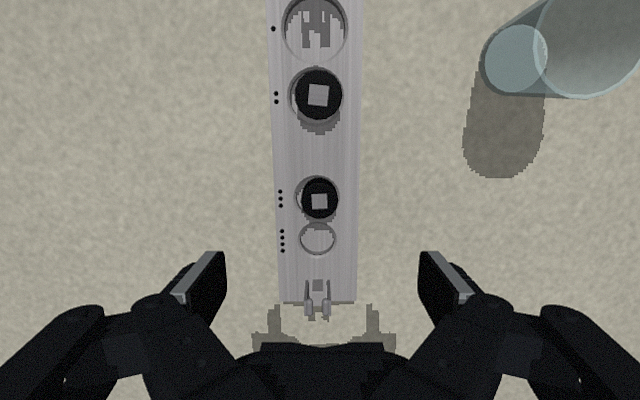

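>>> send_rows(
  series=[
    [0.02,0,-0.025,0],
    [0.03,0,-0.03,0],
    [0.03,0,-0.03,0],
    [0.03,0,-0.03,0],
    [0.03,0,-0.025,0],
    [0.0265,0,-0.0185,0],
    [0,0.02,0,0],
    [0,0.03,0,0],
    [0,0.025,0,0],
    [0,0,0,0],
    [0,0,0,0],
    [0,0,0,0],
  ],
)

```text
time_s: 15.23
eef_pos: [0.4326, -0.2369, 0.0605]
tool_rot: [-1.571, 0.0, -1.604]
force: [0.1, -0.7, 0.4]
opening: 0.0855
```

Run:
```python
from an import *
im,c=snap("wrist","w11");s=bot.observe();print(s["time_s"],s["eef_pos"],s["tool_rot"],s["force"])
for o in pucks(im,c): print(o)
```

```text
15.2833 [ 0.4332619  -0.23735549  0.06146213] [-1.56944657e+00 -8.91358930e-04 -1.60396096e+00] [0.59647032 0.11216155 0.32380047]
((298, 205, 40, 48), [[0.418, -0.2401, 0.02], [0.4423, -0.2399, 0.02]], np.float64(0.0243))
```

View pics/w11.png

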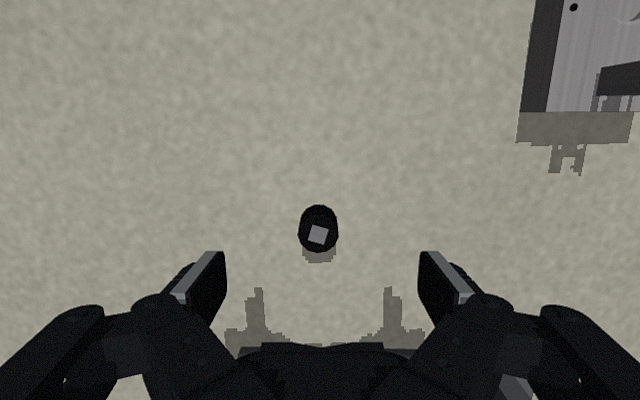

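>>> send_rows(
  series=[
    [0.001,0.015,-0.0025,0],
    [0,0.015,0,0],
    [0,0.014,0,0],
    [0,0.007,0,0],
    [0,0,0,0],
    [0,0,0,0],
  ],
)

```text
time_s: 15.78
eef_pos: [0.4306, -0.2382, 0.0103]
tool_rot: [-1.57, -0.001, -1.604]
force: [-0.1, -0.5, 0.3]
opening: 0.0856
```

>>> send_rows(
  series=[
    [0,0,0,0],
    [0,0,0,0],
    [0,0,0,0],
    [0,0,0,0],
    [0,0,0,0],
    [0,0,0,0],
    [0,0,0,0],
    [0,0,0,0],
    [0,0,0,0],
  ],
  fingers=1,
)

```text
time_s: 16.53
eef_pos: [0.4304, -0.2382, 0.0099]
tool_rot: [-1.57, -0.001, -1.604]
force: [-1.2, -0.0, 4.8]
opening: 0.0233
```

Run:
```python
from an import *
im,c=snap("wrist","w12");s=bot.observe();print(s["time_s"],s["eef_pos"],s["tool_rot"],s["force"],s["opening"])
g=cv2.cvtColor(im,cv2.COLOR_BGR2GRAY)[220:320,295:350];m=(g>90).astype(np.uint8)
n,l,st,ce=cv2.connectedComponentsWithStats(m)
print([(st[i].tolist(),(ce[i]+[295,220]).round(1)) for i in range(1,n) if st[i,4]>100])
```

```text
16.5833 [ 0.43035732 -0.23822937  0.00988929] [-1.56999302e+00 -5.46767380e-04 -1.60427619e+00] [-0.95312229  1.23313093  5.50733399] 0.023244615687235116
[([0, 0, 55, 27, 807], array([322.2, 227.8])), ([13, 40, 28, 25, 467], array([321.6, 272.2])), ([0, 64, 55, 36, 1469], array([321.8, 305.8]))]
```

View pics/w12.png

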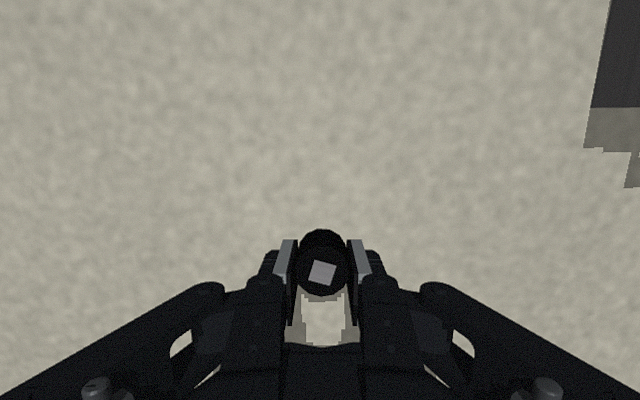

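>>> send_rows(
  series=[
    [0,-0.015,0,0],
    [0,-0.025,0,0],
    [0,-0.03,0,0],
    [0,-0.025,0,0],
    [-0.02,0,0.025,0],
    [-0.025,0,0.03,0],
    [-0.03,0,0.035,0],
    [-0.03,0,0.035,0],
    [-0.024,0,0.033,0],
    [0,0,0,0],
    [0,0.02,0,0],
    [0,0.02,0,0],
  ],
)

```text
time_s: 17.58
eef_pos: [0.5865, -0.1194, 0.0644]
tool_rot: [-1.569, -0.001, -1.603]
force: [0.7, -0.0, -1.7]
opening: 0.0234
```

>>> send_rows(
  series=[
    [0,0,0,0],
    [0,0,0,0],
    [0,0,0,0],
  ],
)

```text
time_s: 17.83
eef_pos: [0.5852, -0.1201, 0.0646]
tool_rot: [-1.571, -0.0, -1.605]
force: [0.8, -0.0, -0.4]
opening: 0.023
```

Run:
```python
from an import *
im,c=snap("wrist","w13");s=bot.observe();print(s["time_s"],s["eef_pos"],s["tool_rot"],s["force"])
print(onz(c,(321.6,272.2),s["eef_pos"][2]+.014))
cv2.imwrite("pics/w13z.png",cv2.resize(im[140:340,220:440],None,fx=2.9,fy=2.9,interpolation=cv2.INTER_CUBIC))
```

```text
17.8833 [ 0.58568609 -0.12025538  0.06539422] [-1.56934994e+00 -3.83400370e-04 -1.60476518e+00] [-0.04711871 -0.3535486   0.85696609]
[[ 0.58500229 -0.12062123  0.07939422]]
```

View pics/w13z.png

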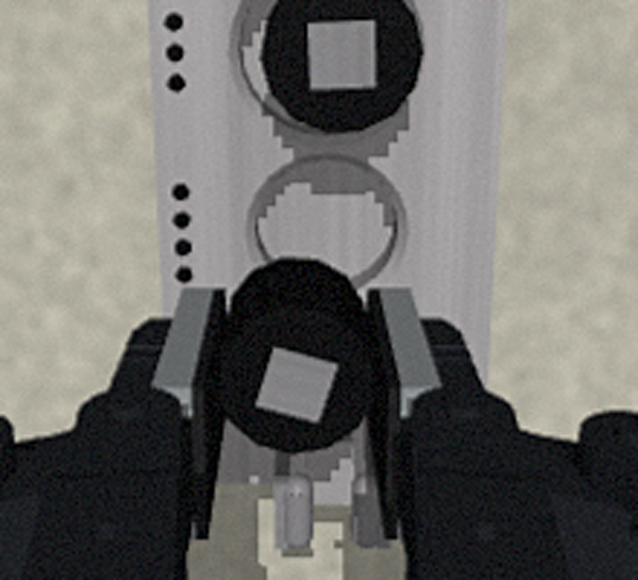

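Run:
```python
from an import *
c=cam("wrist");print(onz(c,[(332.8,219),(332.8,193.8),(305,219),(360.5,219)],.024), bot.observe()["eef_pos"])
```

```text
[[ 0.59253182 -0.11485851  0.024     ]
 [ 0.59291369 -0.09927137  0.024     ]
 [ 0.57581007 -0.11428903  0.024     ]
 [ 0.60919857 -0.1154261   0.024     ]] [ 0.58568609 -0.12025538  0.06539422]
```

>>> send_rows(
  series=[
    [-0.0063,0,0.007,0],
    [0,0.01,0,0],
    [0,0.01,0,0],
    [0,0.01,0,0],
    [0,0.005,0,0],
    [0,0.003,0,0],
    [0,0,0,0],
    [0,0,0,0],
  ],
)

```text
time_s: 18.55
eef_pos: [0.5924, -0.1138, 0.0261]
tool_rot: [-1.571, 0.0, -1.604]
force: [0.0, -0.8, -0.6]
opening: 0.0231
```

>>> send_rows(
  series=[
    [0,0.002,0,0],
    [0,0,0,0],
    [0,0,0,0],
  ],
)

```text
time_s: 18.8
eef_pos: [0.5925, -0.1138, 0.0245]
tool_rot: [-1.571, -0.0, -1.604]
force: [0.2, -0.6, 0.7]
opening: 0.0233
```

>>> send_rows(
  series=[
    [0,0,0,0],
    [0,0,0,0],
    [0,0,0,0],
    [0,0,0,0],
    [0,0,0,0],
    [0,0,0,0],
  ],
  fingers=-0.1,
)

```text
time_s: 19.3
eef_pos: [0.5925, -0.1138, 0.0244]
tool_rot: [-1.571, -0.0, -1.604]
force: [-0.6, 0.1, -0.7]
opening: 0.0466
```

>>> send_rows(
  series=[
    [0,-0.02,0,0],
    [0,-0.03,0,0],
    [0,-0.03,0,0],
    [0,-0.03,0,0],
    [0,0,0,0],
    [0,0,0,0],
  ],
  fingers=-1,
)

```text
time_s: 19.8
eef_pos: [0.5941, -0.1142, 0.1373]
tool_rot: [-1.565, -0.001, -1.604]
force: [-0.8, 0.4, -1.4]
opening: 0.085
```

Run:
```python
from an import *
im,c=snap("wrist","w14");s=bot.observe();print(s["time_s"],s["eef_pos"],s["tool_rot"],s["force"])
im,c=snap("top","t2");cv2.imwrite("pics/t2z.png",cv2.resize(im[180:340,140:500],None,fx=2.2,fy=2.2,interpolation=cv2.INTER_CUBIC))
```

```text
19.85 [ 0.59270227 -0.11381568  0.13494078] [-1.56950092e+00 -3.11485431e-04 -1.60426027e+00] [ 0.59593986  0.48074678 -0.46167539]
```

View pics/w14.png

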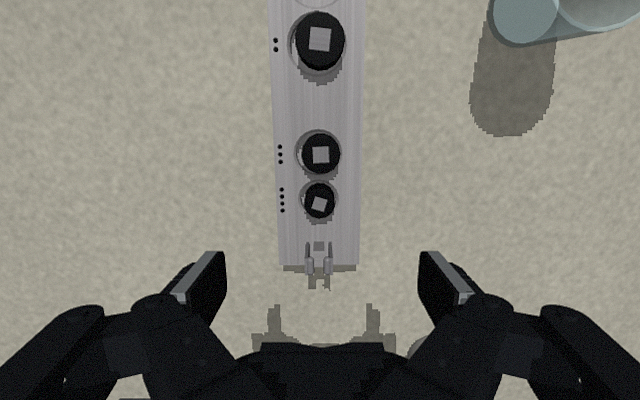

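View pics/t2z.png

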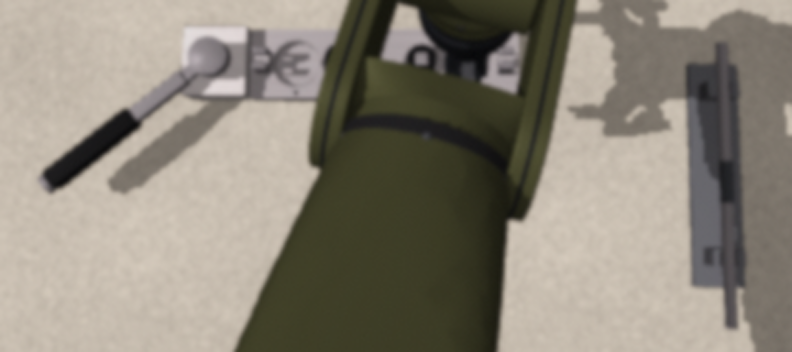

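>>> send_rows(
  series=[
    [0,-0.03,-0.01,0],
    [-0.02,-0.03,-0.01,0],
    [-0.035,0,-0.01,0],
    [-0.035,0,-0.01,0],
    [-0.035,0,-0.01,0],
    [-0.035,0,-0.01,0],
    [-0.035,0,-0.01,0],
    [-0.035,0,-0.01,0],
    [-0.035,0,-0.01,0],
    [-0.035,0,0,0],
    [-0.035,0,0,0],
    [-0.015,0,0,0],
  ],
)

```text
time_s: 20.9
eef_pos: [0.5125, 0.2422, 0.1919]
tool_rot: [-1.574, -0.0, -1.601]
force: [-0.4, 0.1, -0.5]
opening: 0.0853
```

>>> send_rows(
  series=[
    [0,0,0,-0.1],
    [0,0,0,-0.1],
    [0,0,0,-0.1],
    [0,0,0,-0.1],
    [0,0,0,-0.1],
    [0,0,0,-0.1],
    [0,0,0,-0.1],
    [0,0,0,0],
    [0,0,0,0],
  ],
)

```text
time_s: 21.65
eef_pos: [0.5133, 0.2387, 0.1923]
tool_rot: [-1.574, 0.001, -0.907]
force: [0.5, -0.2, -0.1]
opening: 0.0852
```

Run:
```python
from an import *
im,c=snap("wrist","w15");s=bot.observe();print(s["time_s"],s["eef_pos"],s["tool_rot"],s["force"])
ct=cam("top");print(onz(ct,[(181.1,248.9),(160,265)],.06))
c14=cam("wrist")
```

```text
21.7 [0.51352801 0.23882489 0.19272693] [-1.57332367e+00  8.56933550e-04 -9.06647767e-01] [-0.17307081  0.14619698  0.24087505]
[[0.50744254 0.24100523 0.06      ]
 [0.47503454 0.28414687 0.06      ]]
```

View pics/w15.png

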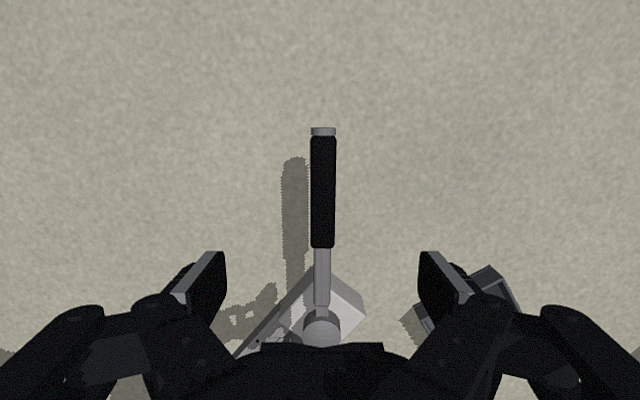

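Run:
```python
from an import *
s=bot.observe();c=cam("wrist",s)
P=onz(c,[(323,136),(322.5,247)],.071);print(P,P.mean(0),np.linalg.norm(P[0]-P[1]),s["eef_pos"])
d=P[0]-P[1];print('phi',np.degrees(np.arctan2(d[1],d[0])));u=d/np.linalg.norm(d);print('axis',P.mean(0)-.14*u)
R=Ro.from_euler("xyz",s["tool_rot"]).as_matrix();print((R.T@(P.mean(0)-s["eef_pos"])).round(4))
```

```text
[[0.48273223 0.27862516 0.071     ]
 [0.54199063 0.20243631 0.071     ]] [0.51236143 0.24053073 0.071     ] 0.09652097506994413 [0.51352801 0.23882489 0.19272693]
phi 127.87517387402275
axis [0.59831349 0.13002171 0.071     ]
[-0.002   0.1217  0.0004]
```

>>> send_rows(
  series=[
    [0,0.02,0,0],
    [0,0.03,0,0],
    [0,0.03,0,0],
    [0,0.03,0,0],
    [0,0.025,0,0],
    [0,0.015,0,0],
    [0,0,0,0],
    [0,0,0,0],
  ],
  fingers=-0.2,
)

```text
time_s: 22.37
eef_pos: [0.5133, 0.2387, 0.0431]
tool_rot: [-1.574, 0.001, -0.905]
force: [-0.1, 0.4, 0.1]
opening: 0.0515
```

Run:
```python
from an import *
im,c=snap("wrist","w16");s=bot.observe();print(s["time_s"],s["eef_pos"],s["tool_rot"],s["force"],s["opening"])
```

```text
22.4167 [0.51453054 0.23918667 0.04474288] [-1.57052027e+00 -7.97484321e-05 -9.05122729e-01] [ 0.29812285 -0.44754503 -0.61457213] 0.05112796092005838
```

View pics/w16.png

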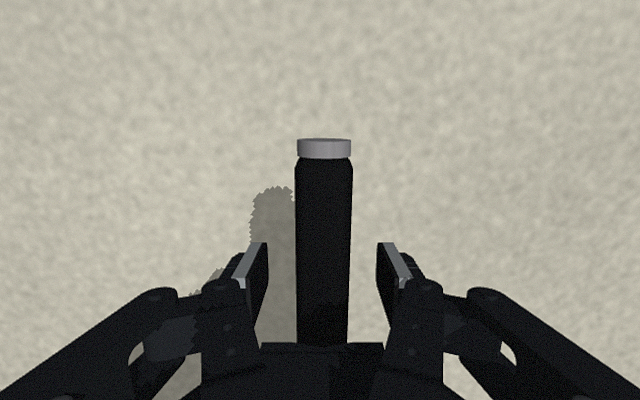

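>>> send_rows(
  series=[
    [0,0,0.004,0],
    [0,0,0.004,0],
    [0,0,0.004,0],
    [0,0,0.003,0],
    [0,0,0.003,0.02],
    [0,0,0,0],
  ],
)

```text
time_s: 22.92
eef_pos: [0.5281, 0.2495, 0.0448]
tool_rot: [-1.574, -0.001, -0.925]
force: [-3.7, -5.9, 3.9]
opening: 0.0514
```

>>> send_rows(
  series=[
    [0,0,0.0028,0.02],
    [0,0,0.0028,0.02],
    [0,0,0.0028,0.02],
    [0,0,0.0028,0.02],
    [0,0,0,0],
  ],
)

```text
time_s: 23.33
eef_pos: [0.5371, 0.2553, 0.0443]
tool_rot: [-1.575, -0.002, -1.004]
force: [-3.4, -6.9, 2.6]
opening: 0.0515
```

```bash
cat > f.py <<'E'
from s import *
s=bot.observe();R=Ro.from_euler("xyz",s["tool_rot"]).as_matrix()
ax=np.array([.599,.130]);r=s["eef_pos"][:2]-ax
print(s["time_s"],s["eef_pos"].round(4),"yaw",s["tool_rot"][2].round(3),"F tool",(R.T@s["force"]).round(2),"torque",s["torque"].round(2),"r",np.linalg.norm(r).round(4),"tcp ang",np.arctan2(r[1],r[0]).round(3))
E
python3 f.py
```

```text
23.3333 [0.5371 0.2553 0.0443] yaw -1.004 F tool [ 4.   -2.6  -6.56] torque [-1.03  0.54  0.04] r 0.1398 tcp ang 2.03
```

>>> send_rows(
  series=[
    [0.0001,0,0.0028,0.02],
    [0.0001,0,0.0028,0.02],
    [0.0001,0,0.0028,0.02],
    [0.0001,0,0.0028,0.02],
    [0.0001,0,0.0028,0.02],
    [0.0001,0,0.0028,0.02],
    [0.0001,0,0.0028,0.02],
    [0.0001,0,0.0028,0.02],
  ],
)

```text
time_s: 24.0
eef_pos: [0.5563, 0.2646, 0.0436]
tool_rot: [-1.577, -0.003, -1.165]
force: [-4.2, -7.7, 2.8]
opening: 0.0513
```

```bash
python3 f.py
```

```text
24.0 [0.5563 0.2646 0.0436] yaw -1.165 F tool [ 5.44 -2.73 -6.91] torque [-1.25  0.71  0.09] r 0.1412 tcp ang 1.878
```

>>> send_rows(
  series=[
    [0.0005,0,0.0028,0.02],
    [0.0005,0,0.0028,0.02],
    [0.0005,0,0.0028,0.02],
    [0.0003,0,0.0028,0.02],
    [0.0003,0,0.0028,0.02],
    [0.0003,0,0.0028,0.02],
    [0.0003,0,0.0028,0.02],
    [0.0003,0,0.0028,0.02],
  ],
)

```text
time_s: 24.67
eef_pos: [0.5779, 0.2694, 0.0435]
tool_rot: [-1.577, -0.003, -1.325]
force: [-5.6, -7.7, 3.4]
opening: 0.0513
```

```bash
python3 f.py
python3 - <<'E'
from s import *
im,c=snap("wrist","w17")
E
```

```text
24.6667 [0.5779 0.2694 0.0435] yaw -1.325 F tool [ 6.14 -3.29 -7.36] torque [-1.08  0.99  0.15] r 0.141 tcp ang 1.721
```

View pics/w17.png

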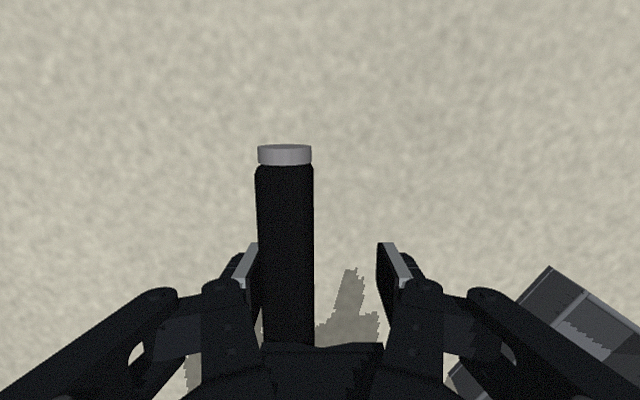

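>>> send_rows(
  series=[
    [0.0005,0,0.0028,0.02],
    [0.0005,0,0.0028,0.02],
    [0.0005,0,0.0028,0.02],
    [0.0005,0,0.0028,0.02],
    [0.0005,0,0.0028,0.02],
    [0.0005,0,0.0028,0.02],
  ],
)

```text
time_s: 25.22
eef_pos: [0.5945, 0.2707, 0.0435]
tool_rot: [-1.578, -0.002, -1.445]
force: [-7.9, -3.0, 3.6]
opening: 0.0512
```

```bash
python3 f.py
```

```text
25.2167 [0.5945 0.2707 0.0435] yaw -1.445 F tool [ 2.02 -3.59 -8.26] torque [-0.48  1.25  0.11] r 0.1408 tcp ang 1.603
```

>>> send_rows(
  series=[
    [0.0001,0,0.0021,0.015],
    [0.0001,0,0.0021,0.015],
    [0,0,0,0],
  ],
)

```text
time_s: 25.47
eef_pos: [0.5989, 0.2708, 0.0435]
tool_rot: [-1.577, -0.002, -1.474]
force: [-7.6, -3.6, 3.2]
opening: 0.0518
```

```bash
python3 f.py
```

```text
25.4667 [0.5989 0.2708 0.0435] yaw -1.474 F tool [ 2.81 -3.12 -7.96] torque [-0.63  1.11  0.1 ] r 0.1408 tcp ang 1.571
```

>>> send_rows(
  series=[
    [0.0001,0,0.0021,0.015],
    [0.0001,0,0.0021,0.015],
    [0.0001,0,0.0021,0.015],
    [0,0,0,0],
  ],
)

```text
time_s: 25.8
eef_pos: [0.6052, 0.2706, 0.0434]
tool_rot: [-1.578, -0.003, -1.519]
force: [-7.2, -5.4, 3.3]
opening: 0.0514
```

```bash
python3 f.py
```

```text
25.8 [0.6052 0.2706 0.0434] yaw -1.519 F tool [ 5.07 -3.21 -7.47] torque [-0.82  1.16  0.11] r 0.1407 tcp ang 1.527
```

>>> send_rows(
  series=[
    [0.0005,0,0.0021,0.015],
    [0.0005,0,0.0021,0.015],
    [0.0005,0,0.0021,0.015],
  ],
)

```text
time_s: 26.05
eef_pos: [0.6112, 0.2701, 0.0435]
tool_rot: [-1.578, -0.002, -1.565]
force: [-7.4, -1.8, 2.7]
opening: 0.0512
```

```bash
python3 f.py
```

```text
26.05 [0.6112 0.2701 0.0435] yaw -1.565 F tool [ 1.74 -2.65 -7.48] torque [-0.33  1.2   0.1 ] r 0.1406 tcp ang 1.484
```

```bash
python3 - <<'E'
from s import *
im,c=snap("wrist","w18")
E
python3 f.py
```

```text
26.1 [0.6117 0.2701 0.0436] yaw -1.565 F tool [ 2.94 -1.5  -6.96] torque [-0.4   1.07  0.04] r 0.1407 tcp ang 1.48
```

View pics/w18.png

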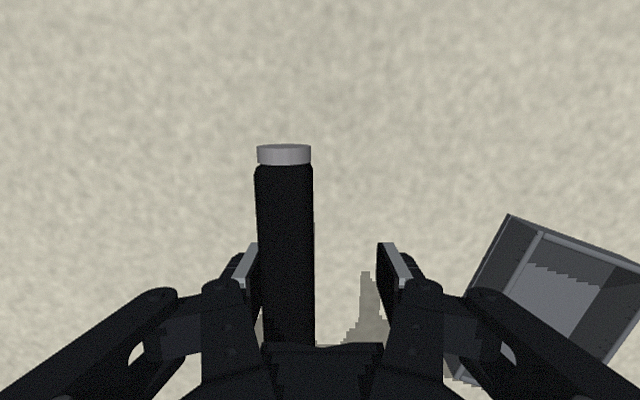

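>>> send_rows(
  series=[
    [0.0003,0,0.0021,0.015],
    [0.0003,0,0.0021,0.015],
    [0.0003,0,0.0021,0.015],
    [0,0,0,0],
  ],
)

```text
time_s: 26.43
eef_pos: [0.6193, 0.2695, 0.0441]
tool_rot: [-1.573, -0.001, -1.609]
force: [-2.8, -2.7, 0.4]
opening: 0.0513
```

```bash
python3 f.py
```

```text
26.4333 [0.6193 0.2695 0.0441] yaw -1.609 F tool [ 2.81 -0.38 -2.72] torque [-0.33  0.55  0.04] r 0.141 tcp ang 1.426
```

```bash
python3 - <<'E'
from s import *
im,c=snap("wrist","w19");s=bot.observe()
K=c
def edge(im):
    g=cv2.cvtColor(im,cv2.COLOR_BGR2GRAY);m=(g<45).astype(np.uint8)
    for r in (180,200,220):
        x=np.flatnonzero(m[r]);print(r,x.min(),x.max(),end='; ')
    print()
edge(cv2.imread("pics/w17.png"));edge(cv2.imread("pics/w18.png"));edge(im)
E
python3 f.py
```

```text
180 255 312; 200 256 312; 220 257 313; 
180 254 312; 200 256 312; 220 257 505; 
180 257 313; 200 258 313; 220 258 487; 
26.4833 [0.6194 0.2695 0.044 ] yaw -1.609 F tool [ 2.85 -0.24 -3.32] torque [-0.44  0.52  0.03] r 0.141 tcp ang 1.426
```

View pics/w19.png

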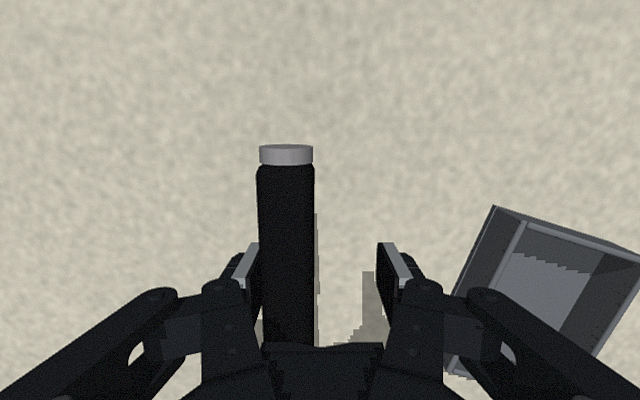

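>>> send_rows(
  series=[
    [0.0002,0,0.0021,0.015],
    [0.0002,0,0.0021,0.015],
    [0,0,0,0],
  ],
)

```text
time_s: 26.73
eef_pos: [0.6232, 0.2691, 0.0438]
tool_rot: [-1.574, -0.001, -1.641]
force: [-5.8, -2.0, 1.0]
opening: 0.0511
```

```bash
python3 f.py
```

```text
26.7333 [0.6232 0.2691 0.0438] yaw -1.641 F tool [ 2.39 -0.96 -5.66] torque [-0.25  0.86  0.  ] r 0.1412 tcp ang 1.399
```

>>> send_rows(
  series=[
    [0,0,-0.005,-0.02],
    [0,0,-0.006,-0.03],
    [0,0,-0.006,-0.03],
    [0,0,-0.006,-0.01],
    [0,0,-0.004,0],
    [0,0,0,0],
    [0,0,0,0],
  ],
)

```text
time_s: 27.32
eef_pos: [0.5977, 0.2701, 0.0449]
tool_rot: [-1.569, 0.001, -1.55]
force: [0.7, 0.6, 0.1]
opening: 0.0516
```

```bash
python3 f.py
python3 - <<'E'
from s import *
im,c=snap("wrist","w20")
E
```

```text
27.3167 [0.5977 0.2701 0.0449] yaw -1.55 F tool [-0.62 -0.08  0.67] torque [ 0.03 -0.01  0.04] r 0.1401 tcp ang 1.58
```

View pics/w20.png

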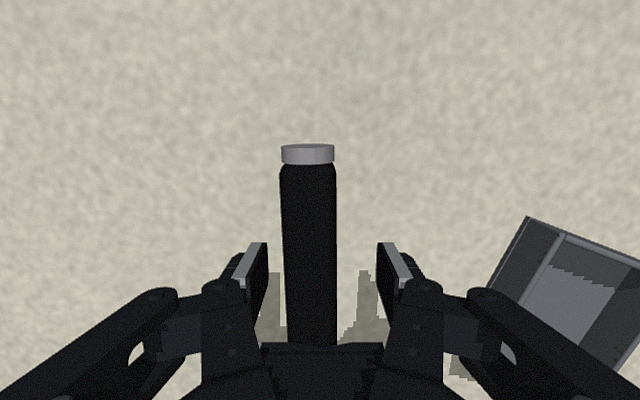

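>>> send_rows(
  series=[
    [0,-0.02,0,0],
    [0,-0.03,0,0],
    [0,-0.035,0,0],
    [0,-0.035,0,0],
    [0,-0.03,0,0],
    [0,0,0,0],
    [0,0,0,0],
  ],
  fingers=-1,
)

```text
time_s: 27.95
eef_pos: [0.5992, 0.2704, 0.1983]
tool_rot: [-1.564, 0.002, -1.55]
force: [0.5, -0.3, -0.3]
opening: 0.0859
```

```bash
python3 f.py
python3 - <<'E'
from s import *
im,c=snap("wrist","w21");
im,c=snap("top","t3");cv2.imwrite("pics/t3z.png",cv2.resize(im[160:340,140:500],None,fx=2.2,fy=2.2,interpolation=cv2.INTER_CUBIC))
E
```

```text
27.95 [0.5992 0.2704 0.1983] yaw -1.55 F tool [0.29 0.34 0.47] torque [-0.02 -0.06  0.  ] r 0.1404 tcp ang 1.569
```

View pics/w21.png

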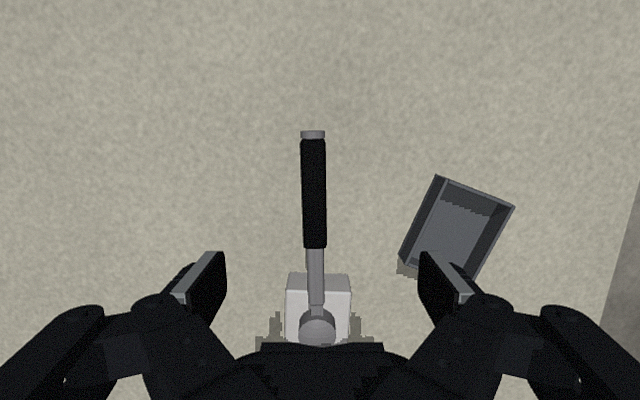

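View pics/t3z.png

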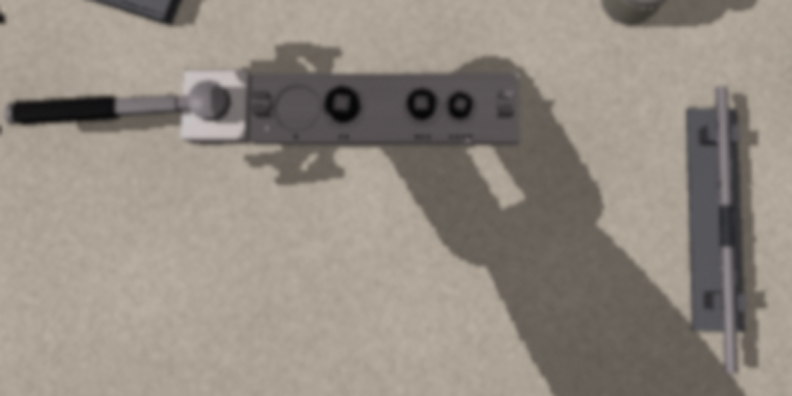

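>>> send_rows(
  series=[
    [0.025,0,-0.005,0],
    [0.035,0,-0.009,0],
    [0.035,0,-0.009,0],
    [0.035,0,-0.009,0],
    [0.035,0,-0.009,0],
    [0.035,0,-0.009,0],
    [0.035,0,-0.009,0],
    [0.035,0,-0.009,0],
    [0.035,0,-0.009,0],
    [0.035,0,-0.009,0],
    [0.035,0,-0.009,0],
    [0.035,0,-0.009,0],
  ],
)

```text
time_s: 29.05
eef_pos: [0.5002, -0.1436, 0.192]
tool_rot: [-1.574, 0.001, -1.549]
force: [1.1, -0.4, -0.1]
opening: 0.0857
```

>>> send_rows(
  series=[
    [0.035,0,-0.009,0],
    [0.035,0,-0.009,0],
    [0.035,0,-0.009,0],
    [0.035,0,-0.009,0],
    [0.035,0,-0.009,0],
    [0.035,0,-0.003,0],
    [0.014,0,0,0.12],
    [0,0,0,0.12],
    [0,0,0,0.12],
    [0,0,0,0.12],
    [0,0,0,0.12],
    [0,0,0,0.12],
  ],
)

```text
time_s: 30.05
eef_pos: [0.4578, -0.3667, 0.1915]
tool_rot: [-1.575, 0.0, -2.276]
force: [-0.2, 0.4, 0.8]
opening: 0.0851
```

>>> send_rows(
  series=[
    [0,0,0,0.12],
    [0,0,0,0.12],
    [0,0,0,0.12],
    [0,0,0,0.12],
    [0,0,0,0.12],
    [0,0,0,0.12],
    [0,0,0,0.12],
    [0,0,0,0.11],
    [0,0,0,0],
    [0,0,0,0],
  ],
)

```text
time_s: 30.88
eef_pos: [0.4581, -0.3667, 0.1923]
tool_rot: [-1.573, -0.002, 3.067]
force: [0.4, 0.1, 0.0]
opening: 0.0855
```

Run:
```python
from s import *
s=bot.observe();print(s["time_s"],s["eef_pos"],s["tool_rot"],s["qpos"].round(2))
im,c=snap("wrist","w22")
```

```text
30.8833 [ 0.45810731 -0.36674695  0.19230967] [-1.57284687e+00 -2.48099574e-03  3.06659031e+00] [-0.77  0.02  1.83 -0.    1.3   0.88]
```

View pics/w22.png

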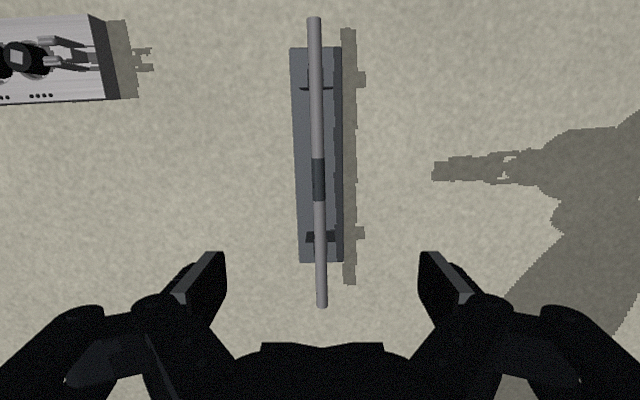

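Run:
```python
from s import *
s=bot.observe();c=cam("wrist",s)
im=cv2.imread("pics/w22.png");g=cv2.cvtColor(im,cv2.COLOR_BGR2GRAY)
P=onz(c,[(314,17),(322,307),(318,158),(319,201)],.044);print(P.round(4),np.linalg.norm(P[0]-P[1]),np.linalg.norm(P[2]-P[3]))
print('mid band',P[2:].mean(0)); d=P[2]-P[3]; e=P[0]-P[1];print('dir',np.arctan2(d[1],d[0]),np.arctan2(e[1],e[0]))
R=Ro.from_euler("xyz",s["tool_rot"]).as_matrix();print((R.T@(P[2:].mean(0)-s["eef_pos"])).round(4),s["eef_pos"])
cv2.imwrite("pics/w22z.png",cv2.resize(im[140:220,290:350],None,fx=6,fy=6,interpolation=cv2.INTER_CUBIC))
```

```text
[[ 0.6019 -0.3717  0.044 ]
 [ 0.3341 -0.3582  0.044 ]
 [ 0.4876 -0.366   0.044 ]
 [ 0.4473 -0.3638  0.044 ]] 0.2681880451820993 0.04036268504569589
mid band [ 0.46742738 -0.36492355  0.044     ]
dir -0.05444319425841864 -0.05019752540697762
[-0.0093  0.1487 -0.0024] [ 0.45823052 -0.36686099  0.1927221 ]
```

View pics/w22z.png

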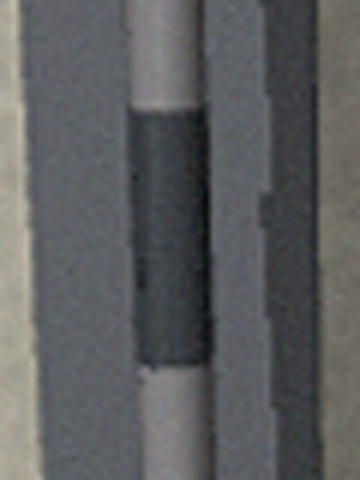

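>>> send_rows(
  series=[
    [-0.0093,0.02,-0.0024,-0.025],
    [0,0.03,0,0],
    [0,0.03,0,0],
    [0,0.025,0,0],
    [0,0.015,0,0],
    [0,0,0,0],
    [0,0,0,0],
  ],
)

```text
time_s: 31.52
eef_pos: [0.4675, -0.365, 0.0731]
tool_rot: [-1.573, -0.002, 3.09]
force: [0.2, 0.7, 0.6]
opening: 0.085
```

Run:
```python
from s import *
s=bot.observe();print(s["time_s"],s["eef_pos"],s["tool_rot"],s["qpos"].round(2))
im,c=snap("wrist","w23")
```

```text
31.5167 [ 0.46752144 -0.36501354  0.07307354] [-1.57262486e+00 -2.15575788e-03  3.09007735e+00] [-0.75  0.15  1.9   0.    1.09  0.87]
```

View pics/w23.png

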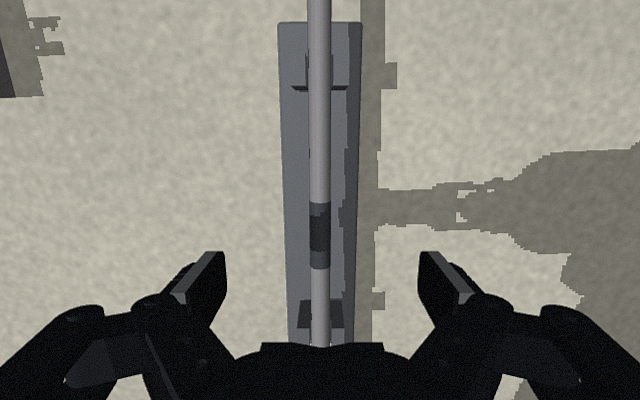

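Run:
```python
from s import *
s=bot.observe();c=cam("wrist",s)
P=onz(c,[(319.5,203),(319.5,269)],.044)
R=Ro.from_euler("xyz",s["tool_rot"]).as_matrix();print(np.linalg.norm(P[0]-P[1]),(R.T@(P.mean(0)-s["eef_pos"])).round(4))
```

```text
0.040490143133504936 [ 0.0012  0.0308 -0.0006]
```

>>> send_rows(
  series=[
    [0.001,0.015,-0.0005,0],
    [0,0.015,0,0],
    [0,0.014,0,0],
    [0,0.007,0,0],
    [0,0,0,0],
    [0,0,0,0],
  ],
)

```text
time_s: 32.07
eef_pos: [0.4674, -0.3653, 0.0236]
tool_rot: [-1.571, 0.0, 3.089]
force: [0.7, -1.0, 0.3]
opening: 0.0853
```

>>> send_rows(
  series=[
    [0,0,0,0],
    [0,0,0,0],
    [0,0,0,0],
    [0,0,0,0],
    [0,0,0,0],
    [0,0,0,0],
    [0,0,0,0],
    [0,0,0,0],
    [0,0,0,0],
    [0,0,0,0],
  ],
  fingers=1,
  squeeze=110,
)

```text
time_s: 32.9
eef_pos: [0.4673, -0.3649, 0.0238]
tool_rot: [-1.571, -0.0, 3.089]
force: [-1.7, 3.4, 5.2]
opening: 0.0087
```

Run:
```python
from s import *
s=bot.observe();print(s["time_s"],s["eef_pos"],s["tool_rot"],s["force"],s["opening"])
im,c=snap("wrist","w24")
```

```text
32.9 [ 0.46733718 -0.36487696  0.02376283] [-1.57124791e+00 -9.21094210e-05  3.08895368e+00] [-1.72656438  3.43336291  5.15891274] 0.008650652320399268
```

View pics/w24.png

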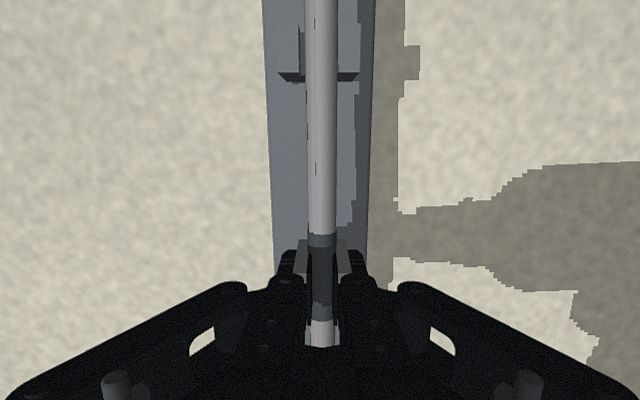

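Run:
```python
from s import *
s=bot.observe();c=cam("wrist",s)
P=onz(c,[(322,234),(321,320)],.045)
R=Ro.from_euler("xyz",s["tool_rot"]).as_matrix();print(np.linalg.norm(P[0]-P[1]),(R.T@(P.mean(0)-s["eef_pos"])).round(4))
```

```text
0.03965796056409748 [-0.0004 -0.0213  0.0006]
```

>>> send_rows(
  series=[
    [0,-0.01,0,0],
    [0,-0.02,0,0],
    [0,-0.03,0,0],
    [0,-0.035,0,0],
    [0,-0.035,0,0],
    [0,-0.035,0,0],
    [0,-0.03,0,0],
    [0,0,0,0],
    [0,0,0,0],
  ],
)

```text
time_s: 33.7
eef_pos: [0.4681, -0.3662, 0.2212]
tool_rot: [-1.567, 0.004, 3.089]
force: [-0.8, 0.1, -1.2]
opening: 0.0085
```

Run:
```python
from s import *
s=bot.observe();print(s["time_s"],s["eef_pos"],s["tool_rot"],s["force"],s["opening"])
im,c=snap("wrist","w25")
im,c=snap("scene","sc2")
```

```text
33.7 [ 0.46809192 -0.36617326  0.22123627] [-1.56684904  0.00407827  3.08882079] [-0.80181748  0.06310623 -1.1501715 ] 0.008488977767697933
```

View pics/w25.png

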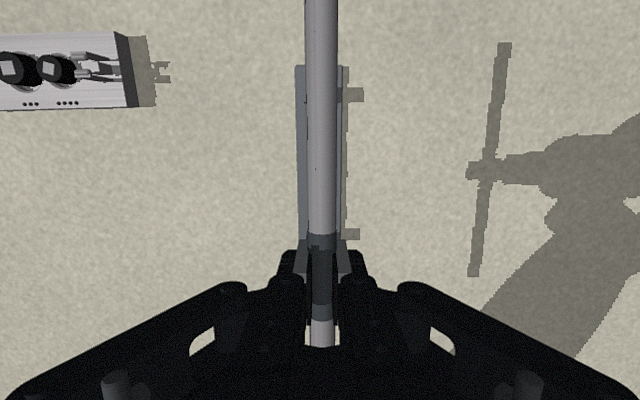

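View pics/sc2.png

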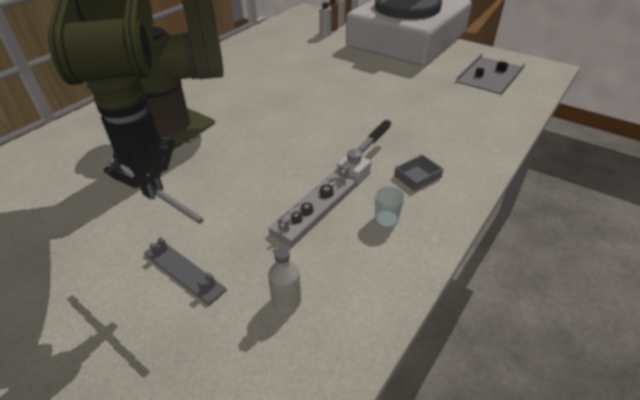

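>>> send_rows(
  series=[
    [-0.005,0,-0.015,0],
    [-0.01,0,-0.03,0],
    [-0.01,0,-0.03,0],
    [-0.01,0,-0.03,0],
    [-0.01,0,-0.03,0],
    [-0.01,0,-0.03,0],
    [-0.01,0,-0.03,0],
    [-0.01,0,-0.03,0],
    [-0.01,0,-0.03,0],
    [-0.01,0,-0.03,0],
    [-0.01,0,-0.03,0],
    [-0.0046,0,-0.0192,0],
  ],
)

```text
time_s: 34.8
eef_pos: [0.5936, -0.0343, 0.215]
tool_rot: [-1.572, -0.005, 3.091]
force: [-0.6, 0.1, -1.8]
opening: 0.0081
```

>>> send_rows(
  series=[
    [0,0,0,-0.06],
    [0,0,0,-0.12],
    [0,0,0,-0.12],
    [0,0,0,-0.12],
    [0,0,0,-0.12],
    [0,0,0,-0.12],
    [0,0,0,-0.12],
    [0,0,0,-0.12],
    [0,0,0,-0.12],
    [0,0,0,-0.12],
    [0,0,0,-0.12],
    [0,0,0,-0.12],
  ],
)

```text
time_s: 35.8
eef_pos: [0.5928, -0.037, 0.2148]
tool_rot: [-1.576, -0.001, -1.808]
force: [0.5, -0.6, -1.8]
opening: 0.0087
```

>>> send_rows(
  series=[
    [0,0,0,-0.12],
    [0,0,0,-0.093],
    [0,0,0,0],
    [0,0,0,0],
    [0,0,0,0],
  ],
)

```text
time_s: 36.22
eef_pos: [0.5936, -0.037, 0.2166]
tool_rot: [-1.573, 0.0, -1.603]
force: [0.3, -0.1, -1.3]
opening: 0.0085
```

Run:
```python
from s import *
s=bot.observe();print(s["time_s"],s["eef_pos"],s["tool_rot"],s["force"],s["opening"])
im,c=snap("wrist","w26")
```

```text
36.2167 [ 0.59358368 -0.03704494  0.21662361] [-1.57348115e+00  2.95763906e-04 -1.60333264e+00] [ 0.29879037 -0.05547184 -1.27047836] 0.008466924401003351
```

View pics/w26.png

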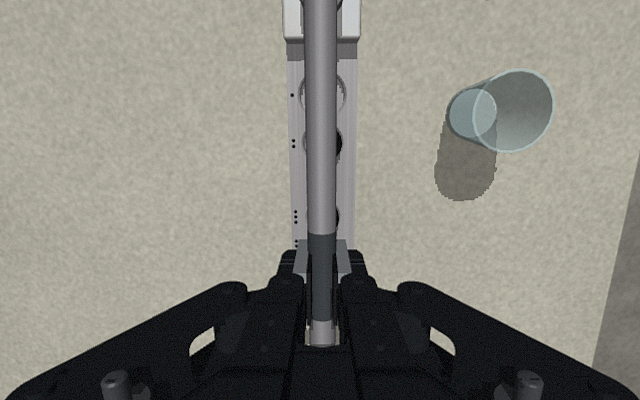

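>>> send_rows(
  series=[
    [0,0.02,0,0],
    [0,0.03,0,0],
    [0,0.03,0,0],
    [0,0.025,0,0],
    [0,0.02,0,0],
    [0,0.015,0,0],
    [0,0,0,0],
    [0,0,0,0],
    [0,0,0,0],
  ],
)

```text
time_s: 37.02
eef_pos: [0.5951, -0.0373, 0.0796]
tool_rot: [-1.569, -0.0, -1.602]
force: [-0.1, 0.2, -0.6]
opening: 0.0084
```

Run:
```python
from s import *
s=bot.observe();print(s["time_s"],s["eef_pos"],s["tool_rot"],s["force"],s["opening"])
im,c=snap("wrist","w27")
im,c=snap("scene","sc3");cv2.imwrite("pics/sc3z.png",cv2.resize(im[100:270,220:430],None,fx=3.3,fy=3.3,interpolation=cv2.INTER_CUBIC))
```

```text
37.0167 [ 0.59514607 -0.03725858  0.07955802] [-1.56897861e+00 -2.59148673e-04 -1.60175197e+00] [-0.14598202  0.2356366  -0.55796174] 0.008393265084941348
```

View pics/w27.png

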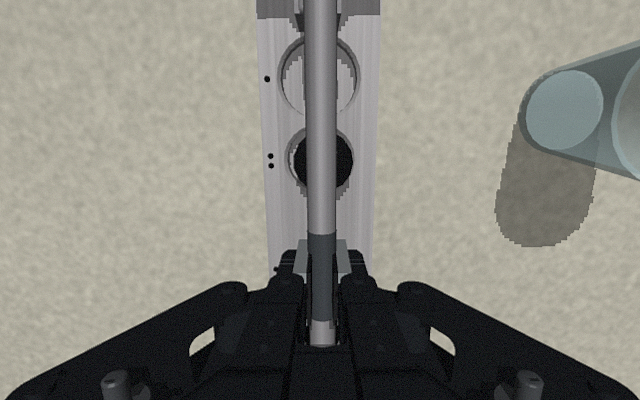

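View pics/sc3z.png

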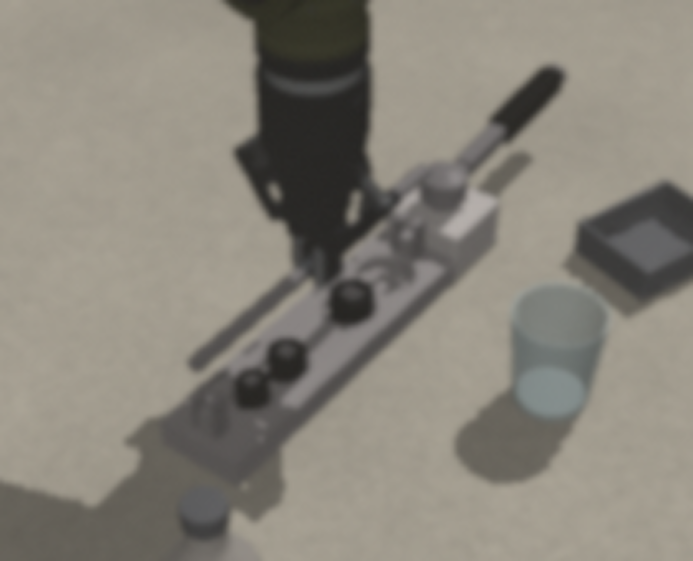

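Run:
```python
from s import *
s=bot.observe();c=cam("wrist",s);im=cv2.imread("pics/w27.png")
cv2.imwrite("pics/w27z.png",cv2.resize(im[0:260,240:400],None,fx=2.3*1.0,fy=2.3,interpolation=cv2.INTER_CUBIC))
g=cv2.cvtColor(im,cv2.COLOR_BGR2GRAY).astype(int)
print(g[110,250:275],g[110,370:390])
R=Ro.from_euler("xyz",s["tool_rot"]).as_matrix()
def t(uv,z): return ((onz(c,uv,z)-s["eef_pos"])@R).round(4)
print('p1',t([(277.5,79),(357.5,79),(317.5,79)],.024))
zr=s["eef_pos"][2]+.0165
print('rod centre at row 100,200 (top z)',t([((306.5+337)/2,60),((307+336)/2,200)],zr+.004))
```

```text
[166 166 168 164 169 169 171 173 174 178 159 167 169 169 167 170 164 160
 163 162 161 157 163 166 163] [161 158 168 167 167 168 163 170 173 169 165 166 165 164 158 166 175 172
 174 176]
p1 [[-0.0862  0.0562 -0.0258]
 [-0.0863  0.0563  0.0207]
 [-0.0863  0.0563 -0.0026]]
rod centre at row 100,200 (top z) [[-0.0843 -0.0205 -0.0001]
 [-0.0335 -0.0205 -0.0002]]
```

View pics/w27z.png

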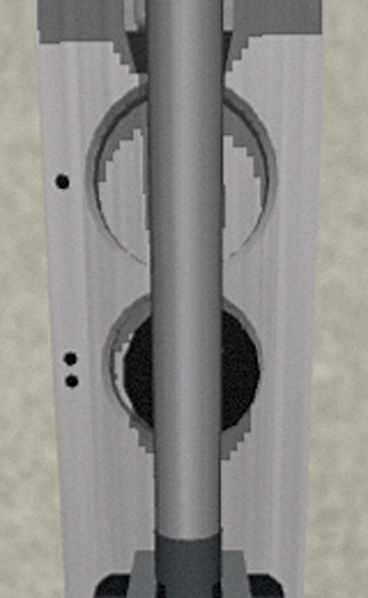

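Run:
```python
from s import *
s=bot.observe();c=cam("wrist",s)
R=Ro.from_euler("xyz",s["tool_rot"]).as_matrix()
for n,uv in dict(p1=(318.7,79),p2=(319.3,159),ba=(319.8,152),bb=(318,43)).items(): print(n,((onz(c,uv,.024)-s["eef_pos"])@R).round(4))
print(s["eef_pos"],s["tool_rot"])
```

```text
p1 [[-0.0863  0.0563 -0.0019]]
p2 [[-0.0398  0.0563 -0.0016]]
ba [[-0.0441  0.0563 -0.0013]]
bb [[-0.1054  0.0563 -0.0022]]
[ 0.59559518 -0.03731405  0.08030382] [-1.56756593e+00 -4.00986109e-04 -1.60154409e+00]
```

>>> send_rows(
  series=[
    [0.001,0.005,-0.001,-0.008],
    [0,0.008,0,0],
    [0,0.008,0,0],
    [0,0.004,0,0],
    [0,0.002,0,0],
    [0,0,0,0],
    [0,0,0,0],
  ],
)

```text
time_s: 37.7
eef_pos: [0.5931, -0.0381, 0.051]
tool_rot: [-1.571, 0.0, -1.593]
force: [-0.0, -0.3, -2.4]
opening: 0.0086
```

Run:
```python
from s import *
s=bot.observe();print(s["time_s"],s["eef_pos"],s["tool_rot"],s["force"],s["opening"])
im,c=snap("wrist","w28");cv2.imwrite("pics/w28z.png",cv2.resize(im[0:260,240:400],None,fx=2.3*1.0,fy=2.3,interpolation=cv2.INTER_CUBIC))
```

```text
37.7 [ 0.59314659 -0.03807449  0.05102245] [-1.57130034e+00  8.01675248e-05 -1.59333920e+00] [-0.01708024 -0.32187379 -2.39394532] 0.00858250656626802
```

View pics/w28z.png

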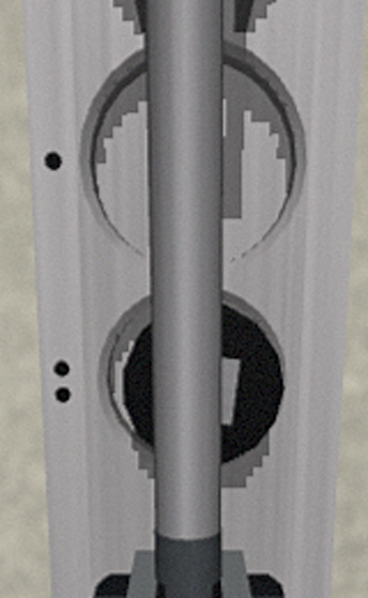

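Run:
```python
from s import *
s=bot.observe();c=cam("wrist",s)
R=Ro.from_euler("xyz",s["tool_rot"]).as_matrix()
for n,uv in dict(p1=(324.3,70),p2=(323.7,164)).items(): print(n,((onz(c,uv,.024)-s["eef_pos"])@R).round(4))
for r in (60,200): print(((onz(c,(321.2,r),s["eef_pos"][2]+.0205)-s["eef_pos"])@R).round(4))
```

```text
p1 [[-0.0873  0.0274  0.0012]]
p2 [[-0.0408  0.0274  0.001 ]]
[[-0.0843 -0.0205 -0.0003]]
[[-0.0335 -0.0205 -0.0003]]
```

>>> send_rows(
  series=[
    [0,0.002,0.0012,0],
    [0,0.002,0,0],
    [0,0.002,0,0],
    [0,0.002,0,0],
    [0,0,0,0],
  ],
)

```text
time_s: 38.17
eef_pos: [0.5958, -0.0383, 0.046]
tool_rot: [-1.569, -0.0, -1.593]
force: [-4.6, 0.9, 9.6]
opening: 0.0083
```

>>> send_rows(
  series=[
    [0,0.002,0,0],
    [0,0.002,0,0],
    [0,0.001,0,0],
    [0,0,0,0],
  ],
)

```text
time_s: 38.5
eef_pos: [0.5956, -0.0382, 0.0408]
tool_rot: [-1.569, -0.001, -1.592]
force: [-3.6, 1.0, 8.8]
opening: 0.0085
```

>>> send_rows(
  series=[
    [0,0.002,-0.0005,0],
    [0,0.002,0,0],
    [0,0.002,0,0],
    [0,0,0,0],
  ],
)

```text
time_s: 38.83
eef_pos: [0.5978, -0.0384, 0.0404]
tool_rot: [-1.565, -0.002, -1.591]
force: [-12.0, 3.1, 32.9]
opening: 0.0084
```

Run:
```python
from s import *
s=bot.observe();print(s["time_s"],s["eef_pos"],s["tool_rot"],s["force"],s["torque"],s["opening"])
im,c=snap("wrist","w29");cv2.imwrite("pics/w29z.png",cv2.resize(im[0:360,200:440],None,fx=1.6,fy=1.6,interpolation=cv2.INTER_CUBIC))
```

```text
38.8333 [ 0.59780915 -0.0384424   0.04035739] [-1.56472225e+00 -1.54801982e-03 -1.59137224e+00] [-12.04766765   3.08442843  32.9057016 ] [-0.10897065  1.92083236  0.25034425] 0.008395503602244113
```

View pics/w29z.png

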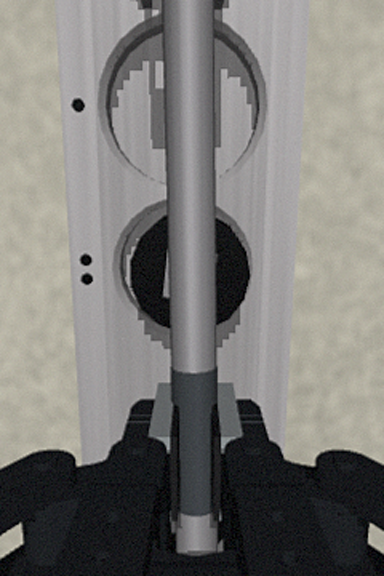

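```bash
cat > off.py <<'E'
from s import *
def off(p1,p2,rod=321.2,dz=.0165):
    s=bot.observe();c=cam("wrist",s);R=Ro.from_euler("xyz",s["tool_rot"]).as_matrix()
    T=lambda uv,z:((onz(c,uv,z)-s["eef_pos"])@Ro.from_euler("z",s["tool_rot"][2]).as_matrix()@Ro.from_euler("x",-np.pi/2).as_matrix()).round(4)
    print(T([p1,p2],.024)[:,[0,2]],T([(rod,60),(rod,200)],s["eef_pos"][2]+dz+.004)[:,[0,2]],s["eef_pos"])
E
python3 -c "
from off import *
off((314,70),(314.4,164))"
```

```text
[[-0.0858 -0.0036]
 [-0.0424 -0.0036]] [[-0.0843 -0.0004]
 [-0.0336 -0.0004]] [ 0.59778252 -0.03842794  0.04034825]
```

>>> send_rows(
  series=[
    [0,-0.004,0,0],
    [0,-0.004,-0.0015,0],
    [0,0,-0.001,0],
    [0,0,0,0],
    [0,0,0,0],
  ],
)

```text
time_s: 39.3
eef_pos: [0.5926, -0.0382, 0.0409]
tool_rot: [-1.568, -0.0, -1.593]
force: [2.8, 0.5, 2.4]
opening: 0.0087
```

Run:
```python
from s import *
s=bot.observe();print(s["time_s"],s["eef_pos"],s["tool_rot"],s["force"],s["torque"],s["opening"])
im,c=snap("wrist","w30");cv2.imwrite("pics/w30z.png",cv2.resize(im[0:360,200:440],None,fx=1.6,fy=1.6,interpolation=cv2.INTER_CUBIC))
```

```text
39.3 [ 0.59255385 -0.03824952  0.04093542] [-1.56821878e+00 -3.43713457e-04 -1.59345489e+00] [2.81514312 0.54934348 2.44829675] [-0.49497909 -0.3624482  -0.07167177] 0.008676717055150744
```

View pics/w30z.png

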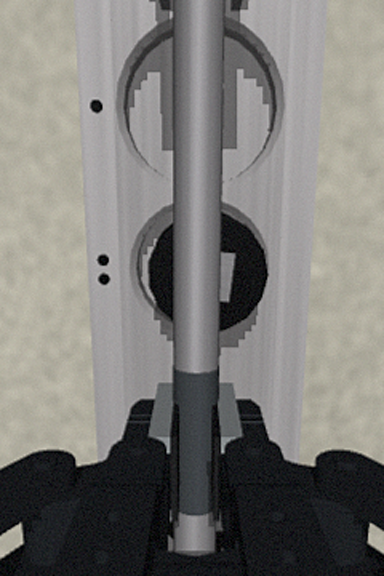

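```bash
python3 -c "
from off import *
off(((116+285)/3.2+200,70),((129+268)/3.2+200,164),rod=200+197.5/1.6)"
```

```text
[[-0.0859  0.0016]
 [-0.0423  0.0011]] [[-0.0843  0.0004]
 [-0.0335  0.0005]] [ 0.59249287 -0.0382733   0.04085223]
```

>>> send_rows(
  series=[
    [0,0.002,0,0],
    [0,0.002,0,0],
    [0,0.001,0,0],
    [0,0,0,0],
  ],
)

```text
time_s: 39.68
eef_pos: [0.5932, -0.0386, 0.037]
tool_rot: [-1.567, -0.001, -1.593]
force: [1.8, -0.2, 6.4]
opening: 0.0088
```

```bash
python3 f.py
```

```text
39.6833 [ 0.5932 -0.0386  0.037 ] yaw -1.593 F tool [ 0.13 -6.44  1.83] torque [-0.38 -0.36 -0.07] r 0.1687 tcp ang -1.605
```

>>> send_rows(
  series=[
    [0,0.002,0,0],
    [0,0.002,0,0],
    [0,0,0,0],
  ],
)

```text
time_s: 39.93
eef_pos: [0.5929, -0.0384, 0.0336]
tool_rot: [-1.569, -0.0, -1.593]
force: [-1.7, -0.0, 13.3]
opening: 0.0085
```

```bash
python3 f.py
```

```text
39.9333 [ 0.5929 -0.0384  0.0336] yaw -1.593 F tool [  0.07 -13.34  -1.68] torque [-0.1   0.19  0.02] r 0.1685 tcp ang -1.607
```

```bash
python3 - <<'E'
from s import *
im,c=snap("wrist","w31");cv2.imwrite("pics/w31z.png",cv2.resize(im[0:360,200:440],None,fx=1.6,fy=1.6,interpolation=cv2.INTER_CUBIC))
im,c=snap("scene","sc4");cv2.imwrite("pics/sc4z.png",cv2.resize(im[130:260,250:390],None,fx=4.5,fy=4.5,interpolation=cv2.INTER_CUBIC))
E
python3 f.py
```

```text
40.0333 [ 0.5929 -0.0384  0.0336] yaw -1.594 F tool [  1.79 -12.95  -1.43] torque [-0.08  0.18 -0.1 ] r 0.1685 tcp ang -1.607
```

View pics/w31z.png

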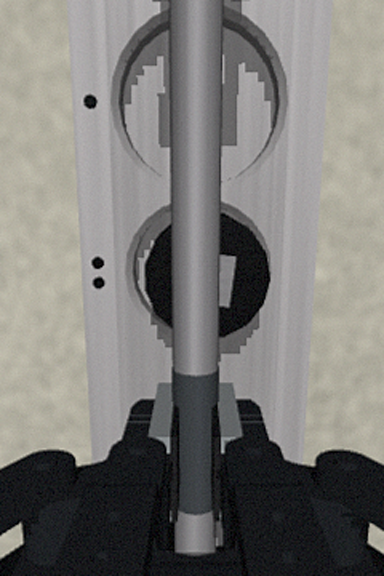

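View pics/sc4z.png

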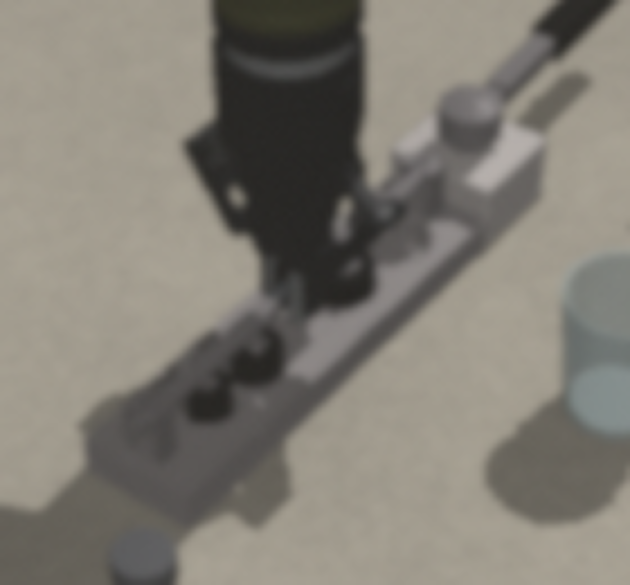

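>>> send_rows(
  series=[
    [0,0.0015,0,0],
    [0,0.001,0,0],
    [0,0,0,0],
    [0,0,0,0],
  ],
)

```text
time_s: 40.37
eef_pos: [0.593, -0.0384, 0.0334]
tool_rot: [-1.57, -0.0, -1.593]
force: [-8.1, -0.5, 26.1]
opening: 0.0081
```

```bash
python3 f.py
```

```text
40.3667 [ 0.593  -0.0384  0.0334] yaw -1.593 F tool [  0.66 -26.13  -8.04] torque [ 0.02  1.38 -0.13] r 0.1685 tcp ang -1.606
```

>>> send_rows(
  series=[
    [0,-0.0015,0,0],
    [0,-0.0015,0,0],
    [0,-0.001,0,0],
    [0,0,0,0],
    [0,0,0,0],
  ],
)

```text
time_s: 40.78
eef_pos: [0.5928, -0.0384, 0.0337]
tool_rot: [-1.568, -0.0, -1.594]
force: [3.8, -2.1, 6.5]
opening: 0.0079
```

>>> send_rows(
  series=[
    [0,0,0,0],
    [0,0,0,0],
    [0,0,0,0],
    [0,0,0,0],
    [0,0,0,0],
    [0,0,0,0],
  ],
  fingers=-0.2,
)

```text
time_s: 41.28
eef_pos: [0.5908, -0.0379, 0.0321]
tool_rot: [-1.572, 0.0, -1.593]
force: [0.1, 0.5, 0.7]
opening: 0.0509
```

```bash
python3 f.py
python3 - <<'E'
from s import *
im,c=snap("wrist","w32")
E
```

```text
41.2833 [ 0.5908 -0.0379  0.0321] yaw -1.593 F tool [-0.47 -0.71  0.08] torque [-0.03 -0.01  0.02] r 0.1681 tcp ang -1.62
```

View pics/w32.png

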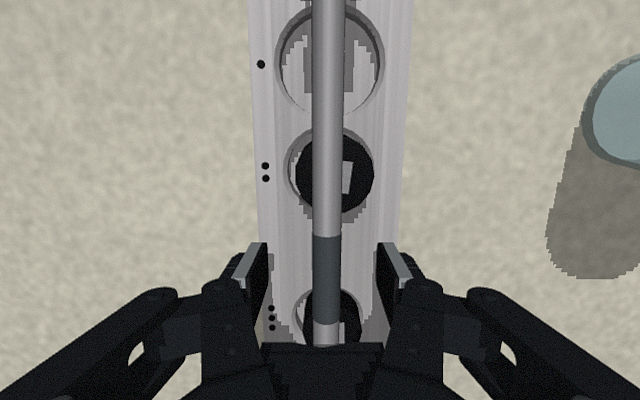

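Released cleanly. I lift off and look at everything before handing in.

>>> send_rows(
  series=[
    [0,-0.015,0,0],
    [0,-0.025,0,0],
    [0,-0.035,0,0],
    [0,-0.035,0,0],
    [0,-0.035,0,0],
    [0,-0.03,0,0],
    [0.03,-0.02,0,0],
    [0.03,0,0,0],
    [0.03,0,0,0],
    [0,0,0,0],
    [0,0,0,0],
  ],
  fingers=-1,
)

```text
time_s: 42.25
eef_pos: [0.5891, -0.1292, 0.2277]
tool_rot: [-1.571, 0.0, -1.596]
force: [-0.0, 0.4, -0.8]
opening: 0.0853
```

```bash
python3 f.py
python3 - <<'E'
from s import *
s=bot.observe();im,c=snap("wrist","w33")
im,c=snap("scene","sc5");cv2.imwrite("pics/sc5z.png",cv2.resize(im[110:270,220:450],None,fx=3.2,fy=3.2,interpolation=cv2.INTER_CUBIC))
E
```

```text
42.25 [ 0.5891 -0.1292  0.2277] yaw -1.596 F tool [-0.42  0.79 -0.03] torque [ 0.01 -0.04 -0.06] r 0.2594 tcp ang -1.609
```

View pics/w33.png

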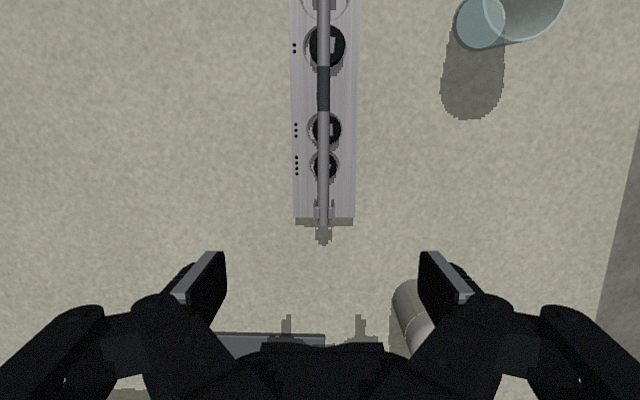

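View pics/sc5z.png

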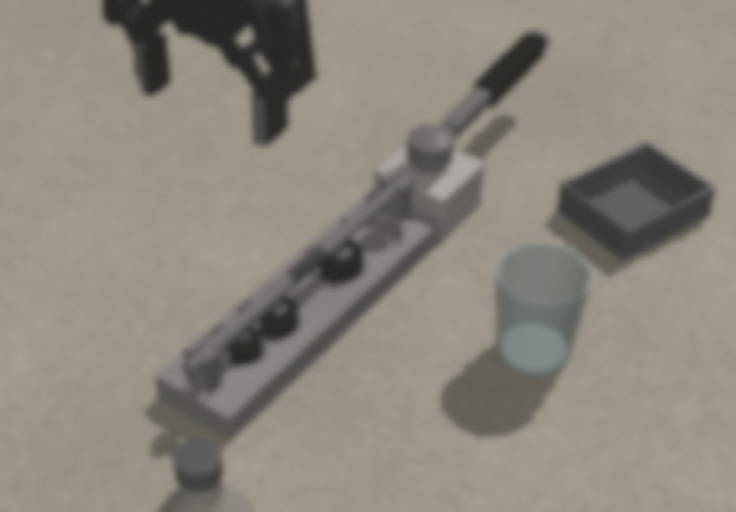

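Run:
```python
from s import *
s=bot.observe();c=cam("wrist",s)
print('band',onz(c,[(323,66.5),(323,109.5)],.055).round(4).mean(0))
print('sq?')
im=cv2.imread("pics/sc5.png");cs=cam("scene")
seat=np.array([.595,-.038,.05]);d=np.array([.03,1,0])
for z in (.05,.06):
  for t in (-.135,.135): 
    u=proj(cs,seat+d*t+[0,0,z-.05])[0];print(z,t,u.round(1),((u-[220,110])*3.2).round(0))
wi=cv2.imread("pics/w33.png");cv2.imwrite("pics/w33z.png",cv2.resize(wi[0:250,270:380],None,fx=2.4,fy=2.4,interpolation=cv2.INTER_CUBIC))
```

```text
band [ 0.5922  -0.03695  0.055  ]
sq?
0.05 -0.135 [278.6 226.1] [188. 371.]
0.05 0.135 [347.4 166.1] [408. 180.]
0.06 -0.135 [278.3 222.9] [187. 361.]
0.06 0.135 [347.5 163. ] [408. 170.]
```

View pics/w33z.png

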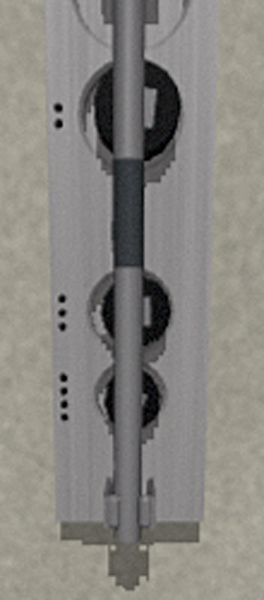

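>>> send_rows(
  series=[
    [0.02,0.02,0,0],
    [0.025,0.03,0,0],
    [0,0.03,0,0],
    [0,0.01,0,0],
    [0,0,0,0],
    [0,0,0,0],
  ],
)

```text
time_s: 42.85
eef_pos: [0.5885, -0.1718, 0.1378]
tool_rot: [-1.572, 0.001, -1.592]
force: [-0.8, -0.5, -0.4]
opening: 0.0852
```

```bash
python3 f.py
python3 - <<'E'
from s import *
im,c=snap("wrist","w34");cv2.imwrite("pics/w34z.png",cv2.resize(im[0:240,240:400],None,fx=2.5,fy=2.5,interpolation=cv2.INTER_CUBIC))
sc=cv2.imread("pics/sc5.png");cv2.imwrite("pics/sc5y.png",cv2.resize(sc[140:250,255:375],None,fx=5,fy=5,interpolation=cv2.INTER_CUBIC))
E
```

```text
42.85 [ 0.5885 -0.1718  0.1378] yaw -1.592 F tool [ 0.52  0.37 -0.79] torque [-0.   -0.02 -0.02] r 0.302 tcp ang -1.606
```

View pics/w34z.png

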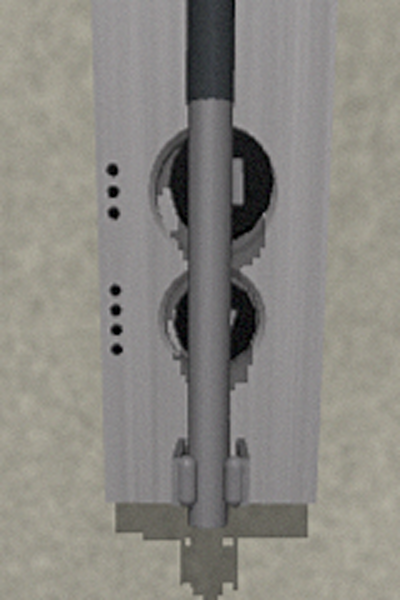

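View pics/sc5y.png

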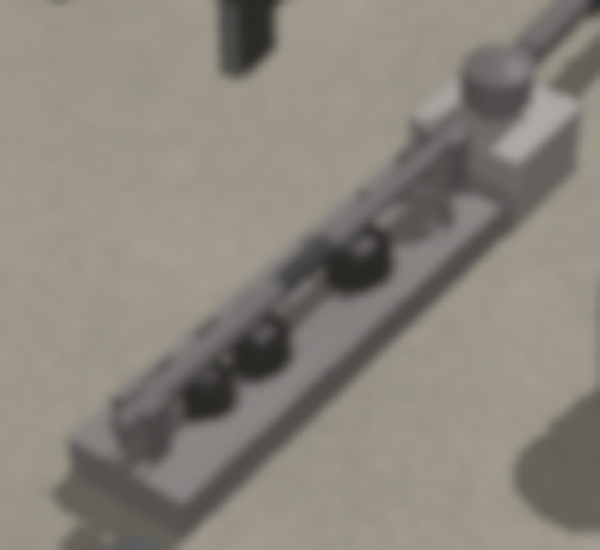

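Run:
```python
from s import *
cs=cam("scene")
z=lambda P:((proj(cs,P)-[255,140])*5).round(0)
d=np.array([.03,1,0]);seat=np.array([.595,-.038,0])
for n,t,h in [("m25top",-.076,.038),("m30top",-.0385,.038),("m35top",.041,.038),("rodR",-.135,.05),("rodL",.135,.05),("band-",-.02,.05),("band+",.02,.05)]:
    print(n,z(seat+d*t+[0,0,h]))
for sx in (-.035,.035):print("block corner R",z(seat+d*-.135+[sx,-sx*.03,.024]),"L",z(seat+d*.135+[sx,-sx*.03,.024]))
w=cam("wrist");print('rod right end',onz(w,[(240+208/2.5,525/2.5)],.05),'band end',onz(w,[(240+210/2.5,98/2.5)],.055))
```

```text
m25top [[203. 376.]]
m30top [[254. 332.]]
m35top [[353. 244.]]
rodR [[118. 430.]]
rodL [[462. 131.]]
band- [[277. 292.]]
band+ [[328. 248.]]
block corner R [[ 65. 437.]] L [[406. 145.]]
block corner R [[181. 505.]] L [[516. 195.]]
rod right end [[ 0.59058743 -0.1750968   0.05      ]] band end [[ 0.59332311 -0.0590229   0.055     ]]
```

Run:
```python
from s import *
im3=cv2.imread("pics/w33.png");im4=cv2.imread("pics/w34.png")
a=cv2.resize(im3[190:250,300:350],None,fx=7,fy=7,interpolation=cv2.INTER_CUBIC)
b=cv2.resize(im4[170:230,295:350],None,fx=7,fy=7,interpolation=cv2.INTER_CUBIC)
cv2.imwrite("pics/cmp.png",np.hstack([a,b]))
# top camera
im,c=snap("top","t5");cv2.imwrite("pics/t5z.png",cv2.resize(im[190:230,220:400],None,fx=4,fy=4,interpolation=cv2.INTER_CUBIC))
```

```text
(no output)
```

View pics/cmp.png

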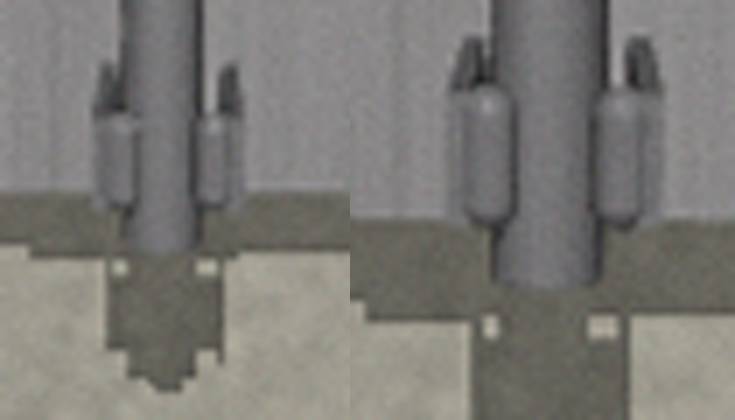

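Run:
```python
from s import *
c3=cam("wrist",dict(eef_pos=np.array([.5891,-.1292,.2277]),tool_rot=np.array([-1.571,0,-1.596])));c4=cam("wrist")
o1,d1=ray(c3,(323.6,225.7));o2,d2=ray(c4,(322.9,211))
A=np.c_[d1[0],-d2[0]];t=np.linalg.lstsq(A,o2-o1,rcond=None)[0];print(o1+t[0]*d1[0],o2+t[1]*d2[0])
# band lower end
o1,d1=ray(c3,(323,267/2.4));o2,d2=ray(c4,(324,99/2.5))
A=np.c_[d1[0],-d2[0]];t=np.linalg.lstsq(A,o2-o1,rcond=None)[0];print(o1+t[0]*d1[0],o2+t[1]*d2[0])
```

```text
[ 0.58979465 -0.18366578  0.02568605] [ 0.59099226 -0.18375567  0.02571437]
[ 0.59195868 -0.05912995  0.05391615] [ 0.59396375 -0.05923542  0.0539229 ]
```

View pics/t5z.png

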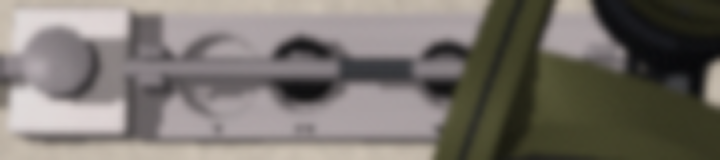

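>>> send_rows(
  series=[
    [-0.02,0,0,0],
    [-0.035,0,0,0],
    [-0.035,0,0,0],
    [-0.035,0,0,0],
    [-0.035,0,0,0],
    [-0.035,0,0,0],
    [-0.03,0,0.004,0],
    [-0.015,0,0,0],
    [0,0,0,0],
    [0,0,0,0],
  ],
)

```text
time_s: 43.78
eef_pos: [0.5989, 0.068, 0.1401]
tool_rot: [-1.567, -0.0, -1.591]
force: [0.2, -0.5, -0.6]
opening: 0.0856
```

```bash
python3 f.py
python3 - <<'E'
from s import *
im,c=snap("wrist","w35");cv2.imwrite("pics/w35z.png",cv2.resize(im[60:240,240:400],None,fx=3.2,fy=3.2,interpolation=cv2.INTER_CUBIC))
E
```

```text
43.7833 [0.5989 0.068  0.1401] yaw -1.591 F tool [0.45 0.58 0.18] torque [-0.03  0.01  0.04] r 0.062 tcp ang -1.573
```

View pics/w35z.png

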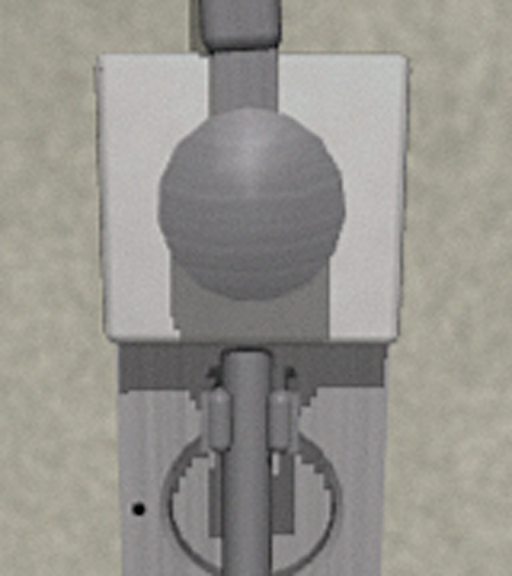

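>>> send_rows(
  series=[
    [0,-0.03,0,0],
    [0,-0.035,0,0],
    [0,-0.03,0,0],
    [0,0,0,0],
    [0,0,0,0],
    [0,0,0,0],
    [0,0,0,0],
  ],
)

```text
time_s: 44.42
eef_pos: [0.597, 0.0661, 0.2313]
tool_rot: [-1.573, -0.0, -1.594]
force: [0.3, -1.1, 0.4]
opening: 0.0856
```

```bash
python3 f.py; python3 -c "
from s import *
print(bot.job_done())"
```

```text
44.4167 [0.597  0.0661 0.2313] yaw -1.594 F tool [ 1.14 -0.37  0.38] torque [-0.01  0.02  0.04] r 0.064 tcp ang -1.601
the job is handed in; nothing more can be done
None
```

I handed the job in at about 44 s. My checks suggest every step is done, but handing in returned no verdict.

- **Mounts:** The 40 mm mount was missing, so pocket 1 stays empty. The 35, 30 and 25 mm mounts went into pockets 2, 3 and 4 in that order. Later pictures show all three down in their pockets.
- **Wrench:** I turned it clockwise until the force at the grip fell from about 7.5 N to about 3 N. A further 0.03 rad took the handle to its stop at 5.7 N, below the 8.5 N that turns the spindle on. I then backed off, and the handle is free and sprung back. It rests about 0.62 rad past its starting angle. I could not read the spindle angle directly.
- **Rod:** The first press was about 3 mm off to the side and rose to 33 N, so I backed up, re-centred and pressed again. The second press ended at a firm stop, with the rod centre at about 50 mm by tool height. Close-ups show the clip tips closed over the rod at both ends. The band is within about 3 mm of the seat point.
- **Readings that disagreed:**
    - The blurred scene view seemed to put the right rod end too high.
    - A two-view estimate of that same end came out too low.
    - I went by the firm stop and the clip close-ups instead.
- **Beaker, bottle and box:** I saw no contact with any of them, and the gripper was clear of everything when I handed in.

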